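Set up the telescoping parts stand and load it with gear blanks

TASK

Get the parts stand ready beside the lathe: set its telescoping leg so that the sprung button pops out through the middle of the three holes, and swing the clicking base by its lever to the long mark at 60 degrees. Then set the parts tray down gently on the head, right home over both pegs, and put all the gear blanks that are there into the tray. Leave the stand locked at that height and mark, and the other things on the bench where they are.

Things in the scene. Friction and masses are not known exactly. Their poses are not given: they have to be found in the camera images.
- column (a joint): slide of the telescoping square leg, m: 0 fully down, grows upward, end stop at 0.066. Its sprung button stands in the lowest hole at 0.016, the middle hole at 0.036, the top hole at 0.056. The leg stays at any height where it is left (friction 4 N). Leaving a hole upward takes a pull of about 13 to 18 N in all, downward a push of about 13 to 20 N; elsewhere about 4 to 9 N. Over the last 2 mm into a hole it snaps in by itself, and it then carries the loaded tray.
- button (a joint): radial travel of the leg's sprung brass button (9 mm across), m: 0 popped right out through a hole, standing 3 mm proud, about 0.003 pushed in behind the tube wall. The three holes are in one face of the square grey outer tube (40 mm square, its top 130 mm above the bench), one above the other, 20 mm apart.
- swivel (a joint): turn of the stand's upper part (lever, leg and head together) on its fixed round base, rad, counter-clockwise seen from above; stops at -0.09 and 1.40. It clicks into a detent every 15 degrees (0.262 rad) from 0 to 1.309; passing a click takes about 0.5 N m (4 N at the lever). The lever points at the detent marks on the base's scale; the one long mark is the fifth of six, at 60 degrees (1.047 rad).
- stand_mid (a point): axis of the stand at bench height, z along the swivel axis. The blue base is 190 mm across and 22 mm high, bolted down.
- lever_grip (a point): the lever's upright black handle, 16 mm in diameter, from 52 to 120 mm above the bench, 125 mm from the swivel axis; the point is on its axis 95 mm above the bench. It is fixed to the swivel and moves round with it.
- head_top (a point): centre of the flat top of the leg's aluminium head (its z up). The head is 130 mm along its x, 50 mm along its y, 30 mm thick; it can be gripped across y. Two pegs, 10 mm in diameter, 14 mm high, tapered above 8 mm, stand on it at x = -50 and +50 mm. With the leg fully down the top is 159 mm above the bench. It turns with the swivel and rises with the leg.
- tray_grip (a point): the plywood parts tray: a point in its upright wooden carrying fin, 40 mm above the tray's underside (z up). Tray 210 mm (x) by 120 mm (y), floor 8 mm thick, rim to 18 mm above the underside, 5 mm thick. The fin at the tray's centre is 40 mm along x, 14 mm thick along y and rises to 65 mm. Mass about 0.35 kg. Two through holes 14 mm in diameter at x = -50 and +50 mm, y = 0, fit over the head's pegs (either way round).
- tray_under (a point): centre of the underside of the same tray, 40 mm below tray_grip, same axes.
- blank1_mid (a point): aluminium gear blank, may be absent: flange 40 mm in diameter, 8 mm thick below, hub 24 mm in diameter above it, 52 mm tall overall, about 0.065 kg; the point is on its axis, half-way up (26 mm); z from flange to hub.
- blank2_mid (a point): aluminium gear blank, may be absent: flange 40 mm in diameter, 8 mm thick below, hub 24 mm in diameter above it, 52 mm tall overall, about 0.065 kg; the point is on its axis, half-way up (26 mm); z from flange to hub.
- blank3_mid (a point): aluminium gear blank, may be absent: flange 40 mm in diameter, 8 mm thick below, hub 24 mm in diameter above it, 52 mm tall overall, about 0.065 kg; the point is on its axis, half-way up (26 mm); z from flange to hub.
- blank4_mid (a point): aluminium gear blank, may be absent: flange 40 mm in diameter, 8 mm thick below, hub 24 mm in diameter above it, 52 mm tall overall, about 0.065 kg; the point is on its axis, half-way up (26 mm); z from flange to hub.
- blank5_mid (a point): aluminium gear blank, may be absent: flange 40 mm in diameter, 8 mm thick below, hub 24 mm in diameter above it, 52 mm tall overall, about 0.065 kg; the point is on its axis, half-way up (26 mm); z from flange to hub.
- wrench: flat steel wrench, 150 mm long; stays where it is.
- oil: white oil bottle, 52 mm across, 120 mm tall; stays where it is. Origin at the centre of its underside.
- tin: small steel tin, 48 mm across, 45 mm tall; stays where it is. Origin at the centre of its underside.
- magbase: blue magnetic gauge base, 50 x 60 x 50 mm with a thin 60 mm rod on top; stays where it is. Origin at the centre of its underside.
- square: steel engineer's square, 100 mm long, 82 mm tall; stays where it is. Origin at the centre of its underside.
- vblock: dark steel block, 45 x 50 x 35 mm; stays where it is. Origin at the centre of its underside.
- driver: screwdriver, 170 mm long; stays where it is.
There are look-alikes about, which are no part of the job. What is meant by the part that bears column is not orange or red, and is the smaller of those in its own colour.

How it is judged:
By the outcome, as a careful person would: the job done as asked, in the order asked, and still so for the second after the job is handed in, with the robot touching nothing.
Of blank1, blank2, blank3, blank4, blank5 only 3 to 5 are there at a start; the rules pass over those that are not, and their reading is None.
At some moment in a run one of blank1, blank2, blank3, blank4, blank5 may be knocked a few centimetres aside while the robot is not near it.
Once in a run the grip may slacken for a moment while it holds something.
It also fails if it takes over 210 s, if anything falls off the work surface, if the arm or the gripper's body presses on something with over 40 N, if the wrist force passes 120 N, or if a joint passes its speed limit or range.

ROBOT

A 6-joint arm with a two-finger parallel gripper is mounted at the origin on the work surface. World frame = base frame: x ahead of the robot, y to its left, z up, the work surface at z = 0. Lengths are in m, angles in degrees, forces in N, time in s.
With the tool pointing down it reaches from about 0.35 to 0.925 m from the base axis. Payload 6.4 kg.
Tool frame: the origin (TCP) lies on the centre line of the jaws, within the pads' length; the fingertips stand 11 mm ahead of it and the grasp point (between the pads) lies 8 mm behind it; z points along the fingers, y is the line along which they close (so a half turn about z gives the same grasp; the last joint's range is limited). The gripper opens to 85 mm and grips with 20 to 120 N. Pads are 22 mm wide; open, the fingers measure 114 mm over their backs; the gripper's body (76 mm by 85 mm) begins 54 mm behind the grasp point. The pads swing forward as they close: fully open they stand 13 mm farther back than shut.
Start: joints at [62.16, 14.043, 89.255, -0, 76.702, -9.975], TCP at [0.199, 0.619, 0.242] pointing down, gripper open.
Joint ranges: [-179.41, 179.41], [-58.25, 129.5], [7.25, 145.43], [-54.29, 234.29], [11.92, 165.04], [-157.13, 157.13]. Speed limits (degrees/s): [147.25, 147.25, 180, 180, 180, 180].

INTERFACE

Orientations are given as a 3x3 rotation matrix whose columns are the frame's x, y, z axes.
In Python, from rig import * gives the robot as it stands. The module is installed in compiled form; this text tells all that it offers.
- The arm moves only by the tool send_rows, never from a script. Its argument "moves" is a list of rows, each an object with "travel": the shift along the tool's x, y, z normalised to -1 to 1, where 1 is 1 m, a list of three; "dr": the turn, a rotation vector about the tool's x, y, z normalised to -1 to 1, where 1 is 360 degrees, a list of three; "fingers": the closure, from -1 (fully open) to 1 (shut). In form: [{"travel": [dx, dy, dz], "dr": [ax, ay, az], "fingers": fingers}, ...]. A call has 1 to 8 rows; each row is the pose to reach, as a shift and turn from the pose commanded when the call began, along the tool's axes at that moment, turning the shorter way round; what a row does not reach only later rows make up. A row lasts 1/8 s, in which the tool goes at most 62.5 mm and 10.7 degrees, less where a joint would pass 70% of its speed; a pose out of reach is approached as far as the arm can. A call with a number of a shift or a turn outside -1 to 1 is refused whole. A call with a gripper value outside its range is refused whole. The fingers move at their own pace and stop on an object; the grip force is fixed at half the most. Time passes only in rows, so rows that repeat a pose let the fingers close. It gives the time, the measured TCP pose, the force, the opening and the grip force at its end, in the units of the state.
- read_state(): the state, without advancing time (a new reading comes with each control period).
- camera(name): name is "scene" or "top"; returns (picture, depth): 400x640x3 uint8, red, green, blue; 400x640 float32, m along the optical axis (not along the pixel's ray), 0 where there is no reading.
- camera_info(name): a dict with "intrinsics" (3x3 intrinsics, pixels), "k1" (the pictures are not rectified: a ray, as slopes to the right and down, at radius r is drawn at 1 + k1 r^2 times it, then the intrinsics apply), "R" (3x3) and "t" (3): a world point X has camera coordinates R X + t. Camera axes: x right, y down, z forward; pixel columns grow to the right and rows downward; lengths in m; the calibration is good to about 2 mm. A picture is of the moment at which its call begins. camera_info takes no time and is no camera call.
- hand_in(): hands the job in; it is judged then, once.
The state is a dict: "time": time; "joint_positions": joint angles; "dq": joint speeds; "tau": joint torques, N m; "position": TCP position; "tcp_rot": TCP orientation; "ft_force": force on the tool from outside, world axes, zero at the start; "moment": the same for the moment, N m; "width": finger opening in m; "grip_force": force on a finger pad.
Only numpy, scipy, OpenCV 4.12 (cv2) and the standard library are available. Lean on these libraries where they do the work, as an engineer would, in place of code of your own. Each camera call takes 0.05 s, during which the arm holds its last target. There are 200 camera calls.

## Working session

There is one attempt and no reset: what is moved stays moved. The work goes in short steps, Python scripts to look and compute and a tool call to move; the robot and the scene stay as the last step left them, time stands still between calls to the robot, and variables do not carry over. Pictures are saved under pics/ and viewed, at most 14 in all, crops included, and the job is handed in when it is done.

Besides the shell and the picture viewer there is one more tool, called after "Request:" as a command line: name --argument value ..., lists and objects as JSON in quotes. send_rows: Moves the arm, as the interface text tells. Its arguments: {"type":"object","properties":{"moves":{"type":"array"}},"required":["moves"]}

```bash
mkdir -p pics
cat > h.py <<'E'
from rig import *
import numpy as np, cv2
def snap(n,tag):
    p,d=camera(n); cv2.imwrite(f'pics/{tag}.png',cv2.cvtColor(p,cv2.COLOR_RGB2BGR)); np.savez(f'pics/{tag}.npz',p=p,d=d); return p,d
def ld(tag):
    z=np.load(f'pics/{tag}.npz'); return z['p'],z['d']
def slopes(n,uv):
    c=camera_info(n);K=np.array(c['intrinsics'],float)
    return cv2.undistortPoints(np.array(uv,float).reshape(-1,1,2),K,np.array([c['k1'],0,0,0,0.])).reshape(-1,2)
def ray(n,uv):
    c=camera_info(n);R=np.array(c['R']);t=np.array(c['t'])
    s=slopes(n,uv);d=np.c_[s,np.ones(len(s))]@R; return -R.T@t,d
def plane(n,uv,z):
    o,d=ray(n,uv); return o+d*((z-o[2])/d[:,2])[:,None]
def cloud(n,d):
    h,w=d.shape;v,u=np.mgrid[:h,:w]
    o,r=ray(n,np.c_[u.ravel(),v.ravel()]); P=o+r*d.ravel()[:,None]; return P.reshape(h,w,3)
def proj(n,X):
    c=camera_info(n);K=np.array(c['intrinsics'],float)
    return cv2.projectPoints(np.array(X,float).reshape(-1,1,3),cv2.Rodrigues(np.array(c['R'],float))[0],np.array(c['t'],float),K,np.array([c['k1'],0,0,0,0.]))[0].reshape(-1,2)
E
python3 - <<'E'
from h import *
for n in ('scene','top'):
    snap(n,n+'0'); c=camera_info(n); print(n,np.round(c['intrinsics'],1).tolist(),c['k1'],np.round(-np.array(c['R']).T@c['t'],3),np.round(c['R'],2).tolist())
s=read_state();print({k:np.round(v,3).tolist() for k,v in s.items()})
E
```

```text
scene [[377.0, 0.0, 316.5], [0.0, 377.0, 204.8], [0.0, 0.0, 1.0]] -0.0193042719326146 [ 1.052 -0.222  1.006] [[0.42, 0.91, -0.01], [0.74, -0.35, -0.57], [-0.53, 0.23, -0.82]]
top [[515.8, 0.0, 319.3], [0.0, 515.8, 200.9], [0.0, 0.0, 1.0]] -0.12695654832122644 [0.123 0.044 1.674] [[0.06, -1.0, -0.0], [-0.97, -0.06, -0.22], [0.22, 0.01, -0.98]]
{'time': 0.1, 'joint_positions': [62.162, 14.081, 89.32, 0.001, 76.704, -9.973], 'dq': [-0.104, -0.189, -0.124, 0.009, 0.111, 0.092], 'tau': [0.001, -43.067, -32.713, -0.0, 0.003, 0.0], 'position': [0.199, 0.618, 0.241], 'tcp_rot': [[-0.952, 0.307, -0.001], [0.307, 0.952, -0.002], [0.0, -0.002, -1.0]], 'ft_force': [-0.377, 0.558, 0.028], 'moment': [0.065, -0.052, 0.01], 'grip_force': 0.0, 'width': 0.085}
```

View pics/scene0.png

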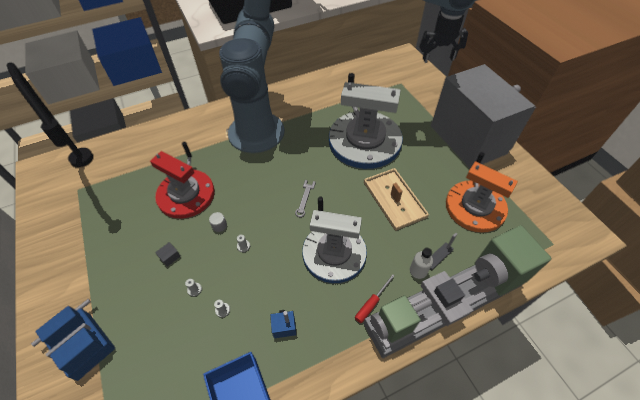

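View pics/top0.png

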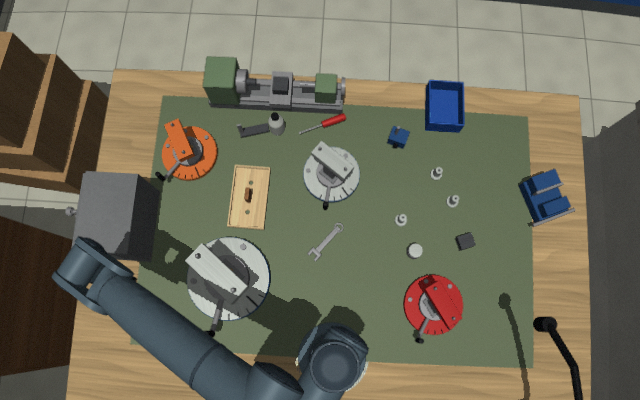

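The scene shows four stands: red (scene 183,190), orange (478,205), large white-blue (366,135) and small white-blue (335,250; top 331,173). The target is not red or orange and is the smaller in its colour, so it is the one at scene (335,250). Blanks are at top (436,173), (452,200) and (401,219), and the tray is at top (249,197). I'll confirm with an enlarged crop.

Run:
```python
from h import *
p,d=ld('scene0');q,e=ld('top0')
a=cv2.resize(p[190:290,290:390],(400,400),interpolation=cv2.INTER_CUBIC)
b=cv2.resize(q[130:220,285:375],(400,400),interpolation=cv2.INTER_CUBIC)
cv2.imwrite('pics/crop1.png',np.hstack([a,b])[...,::-1])
for n,dd in(('scene',d),('top',e)):
    P=cloud(n,dd)
    m=(P[...,2]>0.004)&(P[...,2]<0.3)&(dd>0)&(P[...,0]>.2)&(P[...,0]<.95)&(abs(P[...,1])<.6)
    k,l,st,c=cv2.connectedComponentsWithStats(m.astype(np.uint8))
    print(n)
    for i in range(1,k):
        if st[i,4]>25:
            X=P[l==i]; print(np.round(c[i]),st[i,4],np.round(np.median(X,0),3),np.round(X.min(0),3),np.round(X.max(0),3))
```

```text
scene
[371. 130.] 3834 [0.261 0.331 0.061] [0.2   0.209 0.004] [0.358 0.476 0.243]
[480. 198.] 3293 [0.649 0.503 0.041] [0.518 0.424 0.004] [0.729 0.6   0.175]
[186. 195.] 1465 [ 0.227 -0.307  0.024] [ 0.2   -0.403  0.004] [ 0.277 -0.224  0.177]
[396. 198.] 2029 [0.506 0.298 0.009] [0.387 0.239 0.004] [0.602 0.372 0.067]
[304. 197.] 208 [0.367 0.038 0.007] [ 0.301 -0.015  0.004] [0.427 0.095 0.011]
[334. 246.] 3737 [0.607 0.021 0.042] [ 0.385 -0.061  0.004] [0.684 0.128 0.196]
[217. 221.] 263 [ 0.356 -0.248  0.042] [ 0.323 -0.272  0.004] [ 0.37  -0.224  0.049]
[454. 292.] 9353 [0.869 0.23  0.113] [ 0.725 -0.004  0.004] [0.92  0.464 0.189]
[430. 259.] 824 [0.744 0.228 0.047] [0.705 0.202 0.004] [0.77  0.363 0.123]
[242. 243.] 164 [ 0.456 -0.203  0.026] [ 0.437 -0.223  0.004] [ 0.469 -0.184  0.056]
[168. 254.] 316 [ 0.398 -0.413  0.033] [ 0.359 -0.444  0.004] [ 0.418 -0.385  0.039]
[192. 287.] 196 [ 0.529 -0.373  0.022] [ 0.505 -0.394  0.004] [ 0.542 -0.355  0.055]
[221. 308.] 205 [ 0.62  -0.319  0.023] [ 0.6   -0.339  0.004] [ 0.635 -0.301  0.054]
[283. 324.] 599 [ 0.737 -0.185  0.049
[... 511 characters left out ...]
-0.064  0.004] [0.715 0.145 0.198]
[236. 238.] 5420 [0.31  0.318 0.031] [0.2   0.206 0.004] [0.61  0.499 0.245]
[436. 173.] 144 [ 0.608 -0.314  0.015] [ 0.575 -0.349  0.004] [ 0.641 -0.284  0.059]
[452. 200.] 124 [ 0.519 -0.367  0.016] [ 0.496 -0.393  0.005] [ 0.548 -0.353  0.06 ]
[401. 219.] 114 [ 0.447 -0.199  0.014] [ 0.424 -0.23   0.004] [ 0.475 -0.18   0.062]
[326. 241.] 279 [0.359 0.044 0.007] [ 0.301 -0.017  0.004] [0.44  0.099 0.017]
[465. 241.] 277 [ 0.385 -0.408  0.034] [ 0.356 -0.444  0.004] [ 0.425 -0.379  0.045]
[414. 251.] 231 [ 0.345 -0.242  0.042] [ 0.316 -0.278  0.004] [ 0.374 -0.21   0.058]
[433. 287.] 963 [ 0.228 -0.292  0.024] [ 0.2   -0.409  0.004] [ 0.28  -0.216  0.174]
```

View pics/crop1.png

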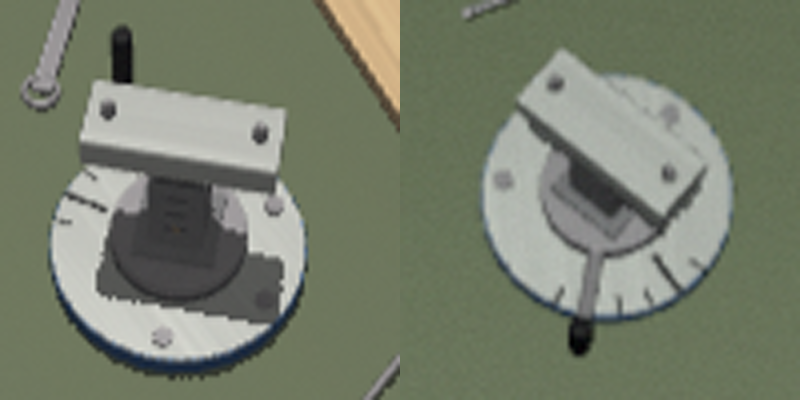

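The crop confirms it: the small stand has a blue-rimmed base and a white top, with its lever on the second mark. The long mark sits two to three marks further counter-clockwise.

```bash
cat >> h.py <<'E'
def rect(X):
    (c,s,a)=cv2.minAreaRect((X[:,:2]*1000).astype(np.float32)); b=cv2.boxPoints((c,s,a))/1000
    e=[b[1]-b[0],b[2]-b[1]]; L=max(e,key=np.linalg.norm); S=min(e,key=lambda v:np.linalg.norm(v))
    return np.array(c)/1000,np.linalg.norm(L),np.linalg.norm(S),np.degrees(np.arctan2(L[1],L[0]))%180
def circ(X):
    A=np.c_[2*X[:,:2],np.ones(len(X))]; s=np.linalg.lstsq(A,(X[:,:2]**2).sum(1),rcond=None)[0]; return s[:2],np.sqrt(s[2]+s[:2]@s[:2])
def near(P,d,c,r): return (d>0)&(np.hypot(P[...,0]-c[0],P[...,1]-c[1])<r)
def headm(n,p,d,c=(.59,.03)):
    P=cloud(n,d); m=near(P,d,c,.13)&(P[...,2]>.145); z=P[m][:,2]; hz=np.median(z[z>np.percentile(z,40)])
    m&=abs(P[...,2]-hz)<.006
    m=cv2.morphologyEx(m.astype(np.uint8),cv2.MORPH_CLOSE,np.ones((3,3),np.uint8))
    k=max(cv2.findContours(m,cv2.RETR_EXTERNAL,cv2.CHAIN_APPROX_NONE)[0],key=len)[:,0]
    return hz,rect(plane(n,k,hz))
E
python3 - <<'E'
from h import *
for n in('scene','top'):
    p,d=ld(n+'0');P=cloud(n,d);print(n)
    print('bench z',np.round(np.median(P[near(P,d,(.45,-.1),.05)][:,2]),4))
    print('head',headm(n,p,d))
    # base disc edge: contour of not-green near stand at z
    hsv=cv2.cvtColor(p,cv2.COLOR_RGB2HSV)
    m=near(P,d,(.58,.03),.11)&(abs(P[...,2]-.022)<.007)&(p.min(2)>110)
    k=np.concatenate(cv2.findContours(m.astype(np.uint8),cv2.RETR_EXTERNAL,cv2.CHAIN_APPROX_NONE)[0])[:,0]
    X=plane(n,k,.022); c=np.array([.58,.03])
    for _ in range(12):
        r=np.hypot(*(X[:,:2]-c).T); s=(r>.088)&(r<.1); c,R=circ(X[s])
    print('base',c,R,s.sum())
    # lever handle: black, z .09-.125
    m=near(P,d,c,.16)&(np.hypot(P[...,0]-c[0],P[...,1]-c[1])>.1)&(P[...,2]>.06)&(P[...,2]<.14)&(p.max(2)<60)
    X=P[m]; print('lever',m.sum(),np.median(X,0),X.min(0),X.max(0)); t=X[X[:,2]>X[:,2].max()-.008]; print(t.mean(0),np.degrees(np.arctan2(*(np.median(X,0)-[*c,0])[1::-1])))
    # dark marks on the disc
    m=near(P,d,c,.096)&(abs(P[...,2]-.022)<.01)
    # tray
    m=near(P,d,(.5,.3),.14)&(P[...,2]>.008)&(P[...,2]<.03)&(hsv[...,1]>50)
    m=cv2.morphologyEx(m.astype(np.uint8),cv2.MORPH_CLOSE,np.ones((5,5),np.uint8))
    k=max(cv2.findContours(m,cv2.RETR_EXTERNAL,cv2.CHAIN_APPROX_NONE)[0],key=len)[:,0]
    print('tray',rect(plane(n,k,.018)))
    m=near(P,d,(.5,.3),.06)&(P[...,2]>.035); print('fin',P[m].mean(0),rect(P[m]),P[m].max(0))
    for b in((.455,-.2),(.528,-.37),(.618,-.318)):
        m=near(P,d,b,.035)&(P[...,2]>.045); X=P[m]; v,u=np.nonzero(m); print('blank top',plane(n,[[u.mean(),v.mean()]],.052)[0,:2].round(4),m.sum())
E
```

```text
scene
bench z -0.0004
head (np.float64(0.1807333864880319), (array([0.59100336, 0.03293538]), np.float32(0.12954335), np.float32(0.05368568), np.float32(53.589508)))
base [0.58922055 0.03363599] 0.09213259741532512 130
lever 67 [0.47011956 0.04565093 0.09886776] [0.45998999 0.03988816 0.06466683] [0.47365054 0.05299635 0.12037949]
[0.46720818 0.04687585 0.11730204] 174.23947660300314
tray (array([0.49742996, 0.29989136]), np.float32(0.21540414), np.float32(0.12526214), np.float32(178.69191))
fin [0.49851953 0.29915642 0.05536152] (array([0.49695367, 0.30096445]), np.float32(0.03964292), np.float32(0.015039837), np.float32(1.1643054)) [0.51689538 0.30871102 0.06739631]
blank top [ 0.4502 -0.203 ] 53
blank top [ 0.5241 -0.3742] 65
blank top [ 0.6155 -0.3191] 71
top
bench z 0.0005
head (np.float64(0.18264056689528807), (array([0.58991266, 0.03539746]), np.float32(0.13040633), np.float32(0.051320978), np.float32(53.258583)))
base [0.59031708 0.03594493] 0.09173817059182425 140
lever 35 [0.46254707 0.04951303 0.11373597] [0.4584953  0.04274934 0.06153003] [0.47187345 0.05597208 0.12695024]
[0.46584764 0.05180791 0.12309127] 173.93839041879727
tray (array([0.497522  , 0.29610861]), np.float32(0.24809194), np.float32(0.16976789), np.float32(179.4583))
fin [0.49565719 0.3025474  0.06034085] (array([0.49653073, 0.30370053]), np.float32(0.039231632), np.float32(0.0153120635), np.float32(178.01735)) [0.51606259 0.31171253 0.07235223]
blank top [ 0.4499 -0.1998] 37
blank top [ 0.522  -0.3713] 41
blank top [ 0.6118 -0.3167] 46
```

Run:
```python
from h import *
c0={'scene':(.5892,.0336),'top':(.5903,.0359)}
for n in('scene','top'):
    p,d=ld(n+'0'); c=np.array(c0[n]); g=cv2.cvtColor(p,cv2.COLOR_RGB2GRAY)
    for R in (.062,.068,.074,.08,.086):
        a=np.arange(120,300,1.); X=np.c_[c[0]+R*np.cos(np.radians(a)),c[1]+R*np.sin(np.radians(a)),0*a+.022]
        uv=proj(n,X).astype(np.float32); v=cv2.remap(g,uv[:,0].reshape(1,-1),uv[:,1].reshape(1,-1),cv2.INTER_LINEAR)[0].astype(int)
        print(n,R,[(int(a[i]),v[i]) for i in range(2,len(a)-2) if v[i]==v[i-2:i+3].min() and v[i]<150])
```

```text
scene 0.062 [(122, np.int64(78)), (123, np.int64(78)), (124, np.int64(78)), (125, np.int64(78)), (128, np.int64(79)), (129, np.int64(79)), (130, np.int64(79)), (131, np.int64(79)), (132, np.int64(79)), (133, np.int64(79)), (134, np.int64(79)), (137, np.int64(80)), (138, np.int64(80)), (141, np.int64(79)), (142, np.int64(79)), (147, np.int64(81)), (150, np.int64(80)), (151, np.int64(80)), (152, np.int64(80)), (153, np.int64(80)), (154, np.int64(80)), (155, np.int64(80)), (156, np.int64(80)), (159, np.int64(79)), (164, np.int64(79)), (167, np.int64(78)), (168, np.int64(78)), (173, np.int64(77)), (219, np.int64(68)), (271, np.int64(86)), (272, np.int64(86)), (277, np.int64(84)), (280, np.int64(85)), (281, np.int64(85)), (282, np.int64(85)), (285, np.int64(84)), (286, np.int64(84)), (290, np.int64(87)), (291, np.int64(87))]
scene 0.068 [(123, np.int64(79)), (124, np.int64(79)), (136, np.int64(83)), (137, np.int64(83)), (153, np.int64(81)), (154, np.int64(81)), (155, np.int64(81)), (156, np.int64(81)), (157, np.int64(81)), (162, np.int64(81)), (163, np.int64(81)), (164, np.int64(81)), (16
[... 1055 characters left out ...]
np.int64(119))]
top 0.062 [(171, np.int64(118)), (176, np.int64(123)), (219, np.int64(82)), (274, np.int64(77))]
top 0.068 [(169, np.int64(117)), (175, np.int64(120)), (176, np.int64(120)), (177, np.int64(120)), (219, np.int64(82)), (280, np.int64(85))]
top 0.074 [(170, np.int64(116)), (177, np.int64(113)), (219, np.int64(80)), (286, np.int64(118))]
top 0.08 [(159, np.int64(134)), (171, np.int64(116)), (175, np.int64(121)), (176, np.int64(121)), (190, np.int64(137)), (205, np.int64(133)), (219, np.int64(84)), (234, np.int64(143))]
top 0.086 [(159, np.int64(120)), (170, np.int64(118)), (174, np.int64(121)), (190, np.int64(112)), (204, np.int64(127)), (219, np.int64(92)), (234, np.int64(122))]
```

```bash
cat > c.py <<'E'
# commanded-pose bookkeeping: yaw = world angle of tool y, tool straight down
import json,os,numpy as np
def axes(yaw):
    y=np.array([np.cos(np.radians(yaw)),np.sin(np.radians(yaw)),0]); z=np.array([0,0,-1.]); return np.c_[np.cross(y,z),y,z]
def get(): return json.load(open('cmd.json')) if os.path.exists('cmd.json') else dict(p=[.199,.619,.242],yaw=72.135)
def put(s): json.dump(s,open('cmd.json','w'))
def go(*tg):   # targets (x,y,z,yaw); prints rows in start axes and commits the rounded last
    s=get();R=axes(s['yaw']);p=np.array(s['p'])
    for x,y,z,w in tg:
        t=np.round(R.T@(np.array([x,y,z])-p),4); dz=-((w-s['yaw']+180)%360-180); a=round(dz/360,4)
        print('travel',t.tolist(),'dr',[0,0,a],'rows>=',int(np.ceil(max(np.linalg.norm(t)/.0625,abs(dz)/10.7))))
        q=p+R@t
    put(dict(p=q.tolist(),yaw=s['yaw']-a*360))
E
python3 - <<'E'
from c import *
go((.3,.5,.42,20),(.5905,.0345,.30,-36.6))
E
```

```text
travel [-0.1326, -0.0823, -0.178] dr [0, 0, 0.1448] rows>= 5
travel [-0.5519, -0.4362, -0.058] dr [0, 0, 0.302] rows>= 12
```

Request:
send_rows --moves '[{"travel": [-0.1326, -0.0823, -0.178], "dr": [0, 0, 0.1448], "fingers": -1}, {"travel": [-0.1326, -0.0823, -0.178], "dr": [0, 0, 0.1448], "fingers": -1}, {"travel": [-0.1326, -0.0823, -0.178], "dr": [0, 0, 0.1448], "fingers": -1}, {"travel": [-0.1326, -0.0823, -0.178], "dr": [0, 0, 0.1448], "fingers": -1}, {"travel": [-0.1326, -0.0823, -0.178], "dr": [0, 0, 0.1448], "fingers": -1}, {"travel": [-0.1326, -0.0823, -0.178], "dr": [0, 0, 0.1448], "fingers": -1}]'

```text
time: 0.85
position: [0.3005, 0.4994, 0.4201]
tcp_rot: [[-0.343, 0.939, -0.0], [0.939, 0.343, -0.0], [-0.0, -0.0, -1.0]]
ft_force: [-0.8, -0.0, -0.9]
width: 0.0852
grip_force: 0.0
```

Run:
```python
from h import *
from c import *
s=read_state();print(s['position'],np.degrees(np.arctan2(s['tcp_rot'][1][1],s['tcp_rot'][0][1])))
R=axes(72.135);p=np.array([.199,.619,.242])+R@[-0.1326,-0.0823,-0.178];print(p,72.135-.1448*360)
put(dict(p=p.tolist(),yaw=72.135-.1448*360))
go((.5905,.0345,.26,-36.6))
```

```text
[0.30053089 0.49935531 0.42011989] 20.079863669035642
[0.29995869 0.49998994 0.42      ] 20.006999999999998
travel [-0.5368, 0.1137, 0.16] dr [0, 0, 0.1572] rows>= 10
```

Request:
send_rows --moves '[{"travel": [-0.5368, 0.1137, 0.08], "dr": [0, 0, 0.1572], "fingers": -1}, {"travel": [-0.5368, 0.1137, 0.08], "dr": [0, 0, 0.1572], "fingers": -1}, {"travel": [-0.5368, 0.1137, 0.08], "dr": [0, 0, 0.1572], "fingers": -1}, {"travel": [-0.5368, 0.1137, 0.08], "dr": [0, 0, 0.1572], "fingers": -1}, {"travel": [-0.5368, 0.1137, 0.08], "dr": [0, 0, 0.1572], "fingers": -1}, {"travel": [-0.5368, 0.1137, 0.08], "dr": [0, 0, 0.1572], "fingers": -1}, {"travel": [-0.5368, 0.1137, 0.16], "dr": [0, 0, 0.1572], "fingers": -1}, {"travel": [-0.5368, 0.1137, 0.16], "dr": [0, 0, 0.1572], "fingers": -1}]'

```text
time: 1.85
position: [0.554, 0.0925, 0.3003]
tcp_rot: [[0.593, 0.805, -0.001], [0.805, -0.593, 0.0], [-0.0, -0.001, -1.0]]
ft_force: [1.5, 0.0, -0.4]
width: 0.0856
grip_force: 0.0
```

Request:
send_rows --moves '[{"travel": [0, 0, 0], "dr": [0, 0, 0], "fingers": -1}]'

```text
time: 1.98
position: [0.5528, 0.0914, 0.2971]
tcp_rot: [[0.597, 0.802, -0.009], [0.802, -0.597, 0.0], [-0.005, -0.007, -1.0]]
ft_force: [-0.8, -0.5, -0.2]
width: 0.0854
grip_force: 0.0
```

```bash
cat >> c.py <<'E'
def sync():
    from rig import read_state
    from scipy.spatial.transform import Rotation as Ro
    s=read_state();R=np.array(s['tcp_rot']);y=np.degrees(np.arctan2(R[1,1],R[0,1]))
    put(dict(p=list(map(float,s['position'])),yaw=float(y)))
    print('meas',np.round(s['position'],4),round(y,2),'tilt err deg',np.round(np.degrees(Ro.from_matrix(R.T@axes(y)).as_rotvec()),2),'F',np.round(s['ft_force'],1),'w',round(s['width'],4),'t',s['time'])
E
python3 - <<'E'
from c import *
sync()
go((.5905,.0345,.26,-36.6))
E
```

```text
meas [0.5528 0.0914 0.2971] -36.66 tilt err deg [-0.41  0.3   0.  ] F [-0.8 -0.5 -0.2] w 0.0854 t 1.975
travel [-0.0231, 0.0643, 0.0371] dr [0, 0, -0.0002] rows>= 2
```

Request:
send_rows --moves '[{"travel": [-0.0231, 0.0643, 0.0371], "dr": [0, 0, -0.0002], "fingers": -1}, {"travel": [-0.0231, 0.0643, 0.0371], "dr": [0, 0, -0.0002], "fingers": -1}, {"travel": [-0.0231, 0.0643, 0.0371], "dr": [0, 0, -0.0002], "fingers": -1}, {"travel": [-0.0231, 0.0643, 0.0371], "dr": [0, 0, -0.0002], "fingers": -1}, {"travel": [-0.0231, 0.0643, 0.0371], "dr": [0, 0, -0.0002], "fingers": -1}]'

```text
time: 2.6
position: [0.5915, 0.0381, 0.2663]
tcp_rot: [[0.593, 0.805, 0.002], [0.805, -0.593, -0.0], [0.001, 0.001, -1.0]]
ft_force: [-0.6, -0.6, -0.4]
width: 0.0856
grip_force: 0.0
```

Run:
```python
from h import *
from c import *
sync()
p,d=snap('scene','s1'); print(headm('scene',p,d))
go((.5905,.0345,.200,-36.6),(.5905,.0345,.158,-36.6))
```

```text
meas [0.5915 0.0381 0.2663] -36.4 tilt err deg [ 0.08 -0.06  0.  ] F [-0.6 -0.6 -0.4] w 0.0856 t 2.6
(np.float64(0.5463918067453467), (array([0.54993195, 0.04258157]), np.float32(0.1572134), np.float32(0.11790536), np.float32(172.02551)))
travel [-0.0035, 0.0013, 0.0663] dr [0, 0, 0.0006] rows>= 2
travel [-0.0035, 0.0013, 0.1083] dr [0, 0, 0.0006] rows>= 2
```

Request:
send_rows --moves '[{"travel": [-0.0035, 0.0013, 0.04], "dr": [0, 0, 0.0006], "fingers": -1}, {"travel": [-0.0035, 0.0013, 0.0663], "dr": [0, 0, 0.0006], "fingers": -1}, {"travel": [-0.0035, 0.0013, 0.085], "dr": [0, 0, 0.0006], "fingers": -1}, {"travel": [-0.0035, 0.0013, 0.1083], "dr": [0, 0, 0.0006], "fingers": -1}, {"travel": [-0.0035, 0.0013, 0.1083], "dr": [0, 0, 0.0006], "fingers": -1}, {"travel": [-0.0035, 0.0013, 0.1083], "dr": [0, 0, 0.0006], "fingers": -1}]'

```text
time: 3.4
position: [0.5913, 0.0334, 0.1581]
tcp_rot: [[0.598, 0.802, 0.002], [0.802, -0.598, -0.0], [0.001, 0.002, -1.0]]
ft_force: [-0.4, 0.3, -0.1]
width: 0.0854
grip_force: 0.0
```

Run:
```python
from h import *
from c import *
sync()
p,d=snap('scene','s2')
cv2.imwrite('pics/s2c.png',cv2.resize(p[120:300,260:420],None,fx=3,fy=3,interpolation=cv2.INTER_CUBIC)[...,::-1])
```

```text
meas [0.5913 0.0334 0.1581] -36.71 tilt err deg [ 0.1  -0.06  0.  ] F [-0.4  0.3 -0.1] w 0.0854 t 3.4
```

View pics/s2c.png

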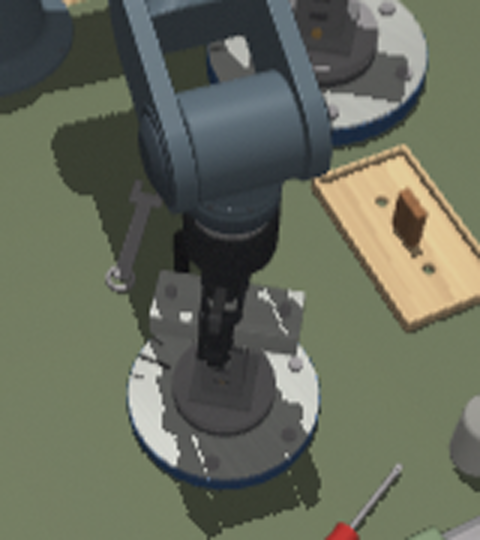

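The jaws straddle the head at its middle (crop 215,320), and the tray at (410,230) has its two holes clear. Closing now.

Request:
send_rows --moves '[{"travel": [0, 0, 0], "dr": [0, 0, 0], "fingers": 1}, {"travel": [0, 0, 0], "dr": [0, 0, 0], "fingers": 1}, {"travel": [0, 0, 0], "dr": [0, 0, 0], "fingers": 1}, {"travel": [0, 0, 0], "dr": [0, 0, 0], "fingers": 1}, {"travel": [0, 0, 0], "dr": [0, 0, 0], "fingers": 1}, {"travel": [0, 0, 0], "dr": [0, 0, 0], "fingers": 1}, {"travel": [0, 0, 0], "dr": [0, 0, 0], "fingers": 1}]'

```text
time: 4.32
position: [0.5894, 0.0343, 0.1556]
tcp_rot: [[0.598, 0.802, -0.003], [0.802, -0.598, 0.002], [-0.0, -0.003, -1.0]]
ft_force: [-3.0, 5.3, -5.0]
width: 0.0492
grip_force: 67.4
```

Request:
send_rows --moves '[{"travel": [0, 0, -0.002], "dr": [0, 0, 0], "fingers": 1}, {"travel": [0, 0, -0.004], "dr": [0, 0, 0], "fingers": 1}, {"travel": [0, 0, -0.006], "dr": [0, 0, 0], "fingers": 1}, {"travel": [0, 0, -0.008], "dr": [0, 0, 0], "fingers": 1}, {"travel": [0, 0, -0.008], "dr": [0, 0, 0], "fingers": 1}]'

```text
time: 4.95
position: [0.5894, 0.0343, 0.163]
tcp_rot: [[0.598, 0.802, -0.003], [0.802, -0.598, 0.002], [-0.0, -0.003, -1.0]]
ft_force: [-1.3, 5.4, -7.2]
width: 0.0488
grip_force: 67.6
```

```bash
cat >> h.py <<'E'
def hz(n,p,d,c=(.5905,.0345)):
    # head plane: median z of bright aluminium pixels
    P=cloud(n,d); m=near(P,d,c,.066)&(P[...,2]>.15)&(P[...,2]<.23)&(p.min(2)>150)
    z=P[m][:,2]; return m.sum(),np.percentile(z,[10,25,50,75,90]).round(4)
E
python3 - <<'E'
from h import *
for n in('scene','top'):
    p,d=ld(n+'0'); print(n,hz(n,p,d))
    p,d=snap(n,n+'3'); print(n,hz(n,p,d))
p,d=ld('s2');print(hz('scene',p,d))
E
```

```text
scene (np.int64(720), array([0.1786, 0.1794, 0.1803, 0.1813, 0.1822]))
scene (np.int64(56), array([0.1827, 0.1836, 0.1846, 0.1855, 0.1864]))
top (np.int64(604), array([0.1769, 0.1788, 0.1811, 0.1835, 0.1854]))
top (np.int64(7), array([0.1797, 0.1818, 0.1862, 0.1873, 0.1887]))
(np.int64(54), array([0.1788, 0.1795, 0.1809, 0.1815, 0.1818]))
```

Request:
send_rows --moves '[{"travel": [0, 0, -0.002], "dr": [0, 0, 0], "fingers": 1}, {"travel": [0, 0, -0.004], "dr": [0, 0, 0], "fingers": 1}, {"travel": [0, 0, -0.006], "dr": [0, 0, 0], "fingers": 1}, {"travel": [0, 0, -0.006], "dr": [0, 0, 0], "fingers": 1}]'

```text
time: 5.55
position: [0.5894, 0.0343, 0.1697]
tcp_rot: [[0.598, 0.802, -0.003], [0.802, -0.598, 0.002], [-0.0, -0.003, -1.0]]
ft_force: [-4.0, 5.9, -3.3]
width: 0.049
grip_force: 68.2
```

Request:
send_rows --moves '[{"travel": [0, 0, -0.001], "dr": [0, 0, 0], "fingers": 1}, {"travel": [0, 0, -0.001], "dr": [0, 0, 0], "fingers": 1}]'

```text
time: 5.8
position: [0.5894, 0.0343, 0.1709]
tcp_rot: [[0.598, 0.802, -0.003], [0.802, -0.598, 0.002], [-0.0, -0.003, -1.0]]
ft_force: [-4.0, 6.4, -2.6]
width: 0.0491
grip_force: 68.1
```

Request:
send_rows --moves '[{"travel": [0, 0, -0.001], "dr": [0, 0, 0], "fingers": 1}, {"travel": [0, 0, -0.001], "dr": [0, 0, 0], "fingers": 1}]'

```text
time: 6.05
position: [0.5894, 0.0343, 0.1717]
tcp_rot: [[0.598, 0.802, -0.003], [0.802, -0.598, 0.002], [-0.0, -0.003, -1.0]]
ft_force: [-1.7, 5.3, -3.6]
width: 0.0494
grip_force: 68.1
```

Request:
send_rows --moves '[{"travel": [0, 0, -0.0008], "dr": [0, 0, 0], "fingers": 1}, {"travel": [0, 0, -0.0008], "dr": [0, 0, 0], "fingers": 1}]'

```text
time: 6.3
position: [0.5894, 0.0343, 0.1722]
tcp_rot: [[0.598, 0.802, -0.003], [0.802, -0.598, 0.002], [-0.0, -0.003, -1.0]]
ft_force: [-2.2, 5.0, -5.6]
width: 0.0487
grip_force: 68.0
```

Run:
```python
from h import *
from c import *
sync()
for n in('scene','top'):
    p,d=snap(n,n+'4'); print(n,hz(n,p,d))
    if n=='scene': cv2.imwrite('pics/s4c.png',cv2.resize(p[200:280,300:370],None,fx=7,fy=7,interpolation=cv2.INTER_CUBIC)[...,::-1])
```

```text
meas [0.5894 0.0343 0.1722] -36.71 tilt err deg [-0.18  0.01  0.  ] F [-2.2  5.  -5.6] w 0.0487 t 6.3
scene (np.int64(62), array([0.192 , 0.1931, 0.1942, 0.1949, 0.1958]))
top (np.int64(6), array([0.1896, 0.1927, 0.1936, 0.1938, 0.1941]))
```

View pics/s4c.png

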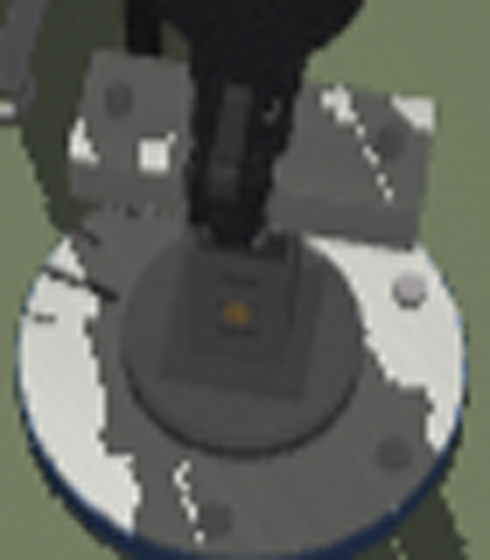

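The brass button now shows at crop (237,313) in the middle hole, with the other holes dark above (237,282) and below it. The head top reads about 0.194, against 0.195 expected. I'll release and back off.

Request:
send_rows --moves '[{"travel": [0, 0, 0], "dr": [0, 0, 0], "fingers": -1}, {"travel": [0, 0, 0], "dr": [0, 0, 0], "fingers": -1}, {"travel": [0, 0, 0], "dr": [0, 0, 0], "fingers": -1}, {"travel": [0, 0, 0], "dr": [0, 0, 0], "fingers": -1}, {"travel": [0, 0, 0], "dr": [0, 0, 0], "fingers": -1}, {"travel": [0, 0, -0.05], "dr": [0, 0, 0], "fingers": -1}, {"travel": [0, 0, -0.1], "dr": [0, 0, 0], "fingers": -1}, {"travel": [0, 0, -0.1], "dr": [0, 0, 0], "fingers": -1}]'

```text
time: 7.4
position: [0.593, 0.033, 0.2794]
tcp_rot: [[0.598, 0.802, 0.01], [0.802, -0.598, -0.001], [0.005, 0.009, -1.0]]
ft_force: [1.4, -0.5, -0.8]
width: 0.0851
grip_force: 0.0
```

Run:
```python
from h import *
from c import *
sync()
for n in('scene',):
    p,d=snap(n,n+'5'); print(n,hz(n,p,d),hz(n,p,d))
    hsv=cv2.cvtColor(p,cv2.COLOR_RGB2HSV)[200:280,300:370]
    m=(hsv[...,0]>10)&(hsv[...,0]<28)&(hsv[...,1]>110); v,u=np.nonzero(m); print(m.sum(),u.mean()+300,v.mean()+200)
# lever grip approach: grip yaw: jaws close tangentially -> y at lever angle+90; lever at 174
a=np.radians(174.2); L=(.5902+.125*np.cos(a),.0347+.125*np.sin(a)); print(L)
go((L[0],L[1],.26,-95.8+0),(L[0],L[1],.094,-95.8))
```

```text
meas [0.593  0.033  0.2794] -36.72 tilt err deg [ 0.52 -0.28  0.  ] F [ 1.4 -0.5 -0.8] w 0.0851 t 7.4
scene (np.int64(104), array([0.1929, 0.1935, 0.1942, 0.195 , 0.1962])) (np.int64(104), array([0.1929, 0.1935, 0.1942, 0.195 , 0.1962]))
5 333.2 244.4
(np.float64(0.4658399113964014), np.float64(0.0473320371478683))
travel [-0.0646, -0.1105, 0.0194] dr [0, 0, 0.1641] rows>= 6
travel [-0.0646, -0.1105, 0.1854] dr [0, 0, 0.1641] rows>= 6
```

Request:
send_rows --moves '[{"travel": [-0.0646, -0.1105, 0.0194], "dr": [0, 0, 0.1641], "fingers": -1}, {"travel": [-0.0646, -0.1105, 0.0194], "dr": [0, 0, 0.1641], "fingers": -1}, {"travel": [-0.0646, -0.1105, 0.0194], "dr": [0, 0, 0.1641], "fingers": -1}, {"travel": [-0.0646, -0.1105, 0.0194], "dr": [0, 0, 0.1641], "fingers": -1}, {"travel": [-0.0646, -0.1105, 0.0194], "dr": [0, 0, 0.1641], "fingers": -1}, {"travel": [-0.0646, -0.1105, 0.0194], "dr": [0, 0, 0.1641], "fingers": -1}, {"travel": [-0.0646, -0.1105, 0.0194], "dr": [0, 0, 0.1641], "fingers": -1}, {"travel": [-0.0646, -0.1105, 0.0194], "dr": [0, 0, 0.1641], "fingers": -1}]'

```text
time: 8.45
position: [0.4628, 0.0477, 0.2533]
tcp_rot: [[0.995, -0.1, -0.002], [-0.1, -0.995, 0.0], [-0.002, -0.0, -1.0]]
ft_force: [0.5, -0.4, -0.4]
width: 0.0852
grip_force: 0.0
```

Run:
```python
from c import *
from rig import read_state
print(np.round(read_state()['joint_positions'],1))
sync()
go((.4658,.0473,.15,-95.8),(.4658,.0473,.092,-95.8))
```

```text
[ -8.1 -12.3 114.7  -0.   77.6  87.6]
meas [0.4628 0.0477 0.2533] -95.73 tilt err deg [-0.    0.09  0.  ] F [ 0.5 -0.4 -0.4] w 0.0852 t 8.45
travel [0.003, 0.0001, 0.1033] dr [0, 0, 0.0002] rows>= 2
travel [0.003, 0.0001, 0.1613] dr [0, 0, 0.0002] rows>= 3
```

Request:
send_rows --moves '[{"travel": [0.003, 0, 0.05], "dr": [0, 0, 0], "fingers": -1}, {"travel": [0.003, 0, 0.1], "dr": [0, 0, 0], "fingers": -1}, {"travel": [0.003, 0, 0.13], "dr": [0, 0, 0], "fingers": -1}, {"travel": [0.003, 0, 0.161], "dr": [0, 0, 0], "fingers": -1}, {"travel": [0.003, 0, 0.161], "dr": [0, 0, 0], "fingers": -1}, {"travel": [0.003, 0, 0.161], "dr": [0, 0, 0], "fingers": -1}]'

```text
time: 9.2
position: [0.467, 0.0472, 0.0942]
tcp_rot: [[0.995, -0.101, 0.001], [-0.101, -0.995, -0.0], [0.001, 0.0, -1.0]]
ft_force: [0.0, -0.3, 0.6]
width: 0.0855
grip_force: 0.0
```

Request:
send_rows --moves '[{"travel": [0, 0, 0], "dr": [0, 0, 0], "fingers": 1}, {"travel": [0, 0, 0], "dr": [0, 0, 0], "fingers": 1}, {"travel": [0, 0, 0], "dr": [0, 0, 0], "fingers": 1}, {"travel": [0, 0, 0], "dr": [0, 0, 0], "fingers": 1}, {"travel": [0, 0, 0], "dr": [0, 0, 0], "fingers": 1}, {"travel": [0, 0, 0], "dr": [0, 0, 0], "fingers": 1}, {"travel": [0, 0, 0], "dr": [0, 0, 0], "fingers": 1}, {"travel": [0, 0, 0], "dr": [0, 0, 0], "fingers": 1}]'

```text
time: 10.2
position: [0.4664, 0.0474, 0.0936]
tcp_rot: [[0.995, -0.101, -0.0], [-0.101, -0.995, 0.0], [-0.0, -0.0, -1.0]]
ft_force: [-2.5, 0.6, 4.7]
width: 0.0143
grip_force: 58.3
```

Run:
```python
from c import *
sync()
s=get(); c=np.array([.5902,.0347]); v=np.array(s['p'][:2])-c; r=np.hypot(*v); a=np.degrees(np.arctan2(v[1],v[0])); print(r,a)
for k in range(0,46,5):
    b=np.radians(a+k); w=s['yaw']+k
    R=axes(s['yaw']); t=R.T@np.array([c[0]+r*np.cos(b)-s['p'][0],c[1]+r*np.sin(b)-s['p'][1],0]); print(k,np.round(t,4),round(-k/360,4))
```

```text
meas [0.4664 0.0474 0.0936] -95.8 tilt err deg [-0.01  0.01  0.  ] F [-2.5  0.6  4.7] w 0.0143 t 10.2
0.12445801584948996 174.1486171713451
0 [0. 0. 0.] 0.0
5 [0.0005 0.0108 0.    ] -0.0139
10 [0.0019 0.0216 0.    ] -0.0278
15 [0.0042 0.0322 0.    ] -0.0417
20 [0.0075 0.0426 0.    ] -0.0556
25 [0.0116 0.0526 0.    ] -0.0694
30 [0.0166 0.0622 0.    ] -0.0833
35 [0.0224 0.0714 0.    ] -0.0972
40 [0.0291 0.08   0.    ] -0.1111
45 [0.0364 0.088  0.    ] -0.125
```

Request:
send_rows --moves '[{"travel": [0.0005, 0.0108, 0], "dr": [0, 0, -0.0139], "fingers": 1}, {"travel": [0.0019, 0.0216, 0], "dr": [0, 0, -0.0278], "fingers": 1}, {"travel": [0.0042, 0.0322, 0], "dr": [0, 0, -0.0417], "fingers": 1}, {"travel": [0.0075, 0.0426, 0], "dr": [0, 0, -0.0556], "fingers": 1}, {"travel": [0.0116, 0.0526, 0], "dr": [0, 0, -0.0694], "fingers": 1}, {"travel": [0.0166, 0.0622, 0], "dr": [0, 0, -0.0833], "fingers": 1}, {"travel": [0.0166, 0.0622, 0], "dr": [0, 0, -0.0833], "fingers": 1}]'

```text
time: 11.08
position: [0.477, -0.0166, 0.0936]
tcp_rot: [[0.913, 0.408, 0.001], [0.408, -0.913, -0.0], [0.001, 0.0, -1.0]]
ft_force: [-1.2, 0.3, 5.1]
width: 0.0147
grip_force: 58.9
```

Run:
```python
from c import *
sync()
s=get(); c=np.array([.5902,.0347]); v=np.array(s['p'][:2])-c; r=np.hypot(*v); a=np.degrees(np.arctan2(v[1],v[0])); print(r,a)
for k in (5,10,12.5,219.1-a):
    b=np.radians(a+k); R=axes(s['yaw']); t=R.T@np.array([c[0]+.1245*np.cos(b)-s['p'][0],c[1]+.1245*np.sin(b)-s['p'][1],0]); print(k,np.round(t,4),round(-k/360,4))
```

```text
meas [ 0.477  -0.0166  0.0936] -65.91 tilt err deg [ 0.02 -0.03  0.  ] F [-1.2  0.3  5.1] w 0.0147 t 11.075
0.12432150023319091 -155.60564027712374
5 [0.0004 0.0108 0.    ] -0.0139
10 [0.0018 0.0216 0.    ] -0.0278
12.5 [0.0029 0.0269 0.    ] -0.0347
374.70564027712373 [0.0041 0.0316 0.    ] -1.0408
```

Request:
send_rows --moves '[{"travel": [0.0004, 0.0108, 0], "dr": [0, 0, -0.0139], "fingers": 1}, {"travel": [0.0018, 0.0216, 0], "dr": [0, 0, -0.0278], "fingers": 1}, {"travel": [0.0041, 0.032, 0], "dr": [0, 0, -0.0417], "fingers": 1}, {"travel": [0.0041, 0.032, 0], "dr": [0, 0, -0.0417], "fingers": 1}, {"travel": [0.0041, 0.032, 0], "dr": [0, 0, -0.0417], "fingers": 1}]'

```text
time: 11.7
position: [0.4937, -0.0437, 0.0936]
tcp_rot: [[0.776, 0.63, 0.001], [0.63, -0.776, -0.0], [0.001, 0.001, -1.0]]
ft_force: [0.7, 0.0, 5.2]
width: 0.0144
grip_force: 59.1
```

Request:
send_rows --moves '[{"travel": [0, 0, 0], "dr": [0, 0, 0], "fingers": -1}, {"travel": [0, 0, 0], "dr": [0, 0, 0], "fingers": -1}, {"travel": [0, 0, 0], "dr": [0, 0, 0], "fingers": -1}, {"travel": [0, 0, 0], "dr": [0, 0, 0], "fingers": -1}, {"travel": [0, 0, -0.06], "dr": [0, 0, 0], "fingers": -1}, {"travel": [0, 0, -0.12], "dr": [0, 0, 0], "fingers": -1}, {"travel": [0, 0, -0.16], "dr": [0, 0, 0], "fingers": -1}, {"travel": [0, 0, -0.16], "dr": [0, 0, 0], "fingers": -1}]'

```text
time: 12.7
position: [0.4953, -0.0444, 0.2574]
tcp_rot: [[0.775, 0.632, 0.008], [0.632, -0.775, -0.003], [0.004, 0.007, -1.0]]
ft_force: [0.0, 0.2, -0.5]
width: 0.085
grip_force: 0.0
```

Run:
```python
from h import *
from c import *
sync()
for tx in [(.4975,.30)]:
    go((.45,.2,.26,-91),(*tx,.20,-91))
```

```text
meas [ 0.4953 -0.0444  0.2574] -50.81 tilt err deg [ 0.4  -0.25  0.  ] F [ 0.   0.2 -0.5] w 0.085 t 12.7
travel [0.1193, -0.2181, -0.0026] dr [0, 0, 0.1116] rows>= 4
travel [0.2193, -0.2655, 0.0574] dr [0, 0, 0.1116] rows>= 6
```

Request:
send_rows --moves '[{"travel": [0.1193, -0.2181, -0.003], "dr": [0, 0, 0.1116], "fingers": -1}, {"travel": [0.1193, -0.2181, -0.003], "dr": [0, 0, 0.1116], "fingers": -1}, {"travel": [0.1193, -0.2181, -0.003], "dr": [0, 0, 0.1116], "fingers": -1}, {"travel": [0.2193, -0.2665, 0.03], "dr": [0, 0, 0.1116], "fingers": -1}, {"travel": [0.2193, -0.2665, 0.0574], "dr": [0, 0, 0.1116], "fingers": -1}, {"travel": [0.2193, -0.2665, 0.0574], "dr": [0, 0, 0.1116], "fingers": -1}, {"travel": [0.2193, -0.2665, 0.0574], "dr": [0, 0, 0.1116], "fingers": -1}, {"travel": [0.2193, -0.2665, 0.0574], "dr": [0, 0, 0.1116], "fingers": -1}]'

```text
time: 13.7
position: [0.494, 0.3013, 0.1941]
tcp_rot: [[1.0, -0.016, -0.003], [-0.016, -1.0, -0.001], [-0.003, 0.002, -1.0]]
ft_force: [-0.4, 1.2, -0.3]
width: 0.0856
grip_force: 0.0
```

Run:
```python
from h import *
from c import *
sync()
for n in('scene','top'):
    p,d=snap(n,n+'6'); print(n,hz(n,p,d)); print(headm(n,p,d))
    g=cv2.cvtColor(p,cv2.COLOR_RGB2GRAY); c={'scene':(.5892,.0336),'top':(.5903,.0359)}[n]; a=np.arange(185,250,1.)
    P=cloud(n,d); m=near(P,d,c,.16)&(np.hypot(P[...,0]-c[0],P[...,1]-c[1])>.1)&(P[...,2]>.06)&(P[...,2]<.14)&(p.max(2)<60)
    X=P[m];print('lever',np.degrees(np.arctan2(*(np.median(X,0)-[*c,0])[1::-1]))%360)
    for b in((.451,-.2015),(.523,-.373),(.614,-.318)):
        m=near(P,d,b,.035)&(P[...,2]>.045); v,u=np.nonzero(m); print('blank',plane(n,[[u.mean(),v.mean()]],.052)[0,:2].round(4) if m.any() else 0,m.sum())
go((.4975,.302,.10,-91),(.4975,.302,.04,-91))
```

```text
meas [0.494  0.3013 0.1941] -90.91 tilt err deg [ 0.09  0.16 -0.  ] F [-0.4  1.2 -0.3] w 0.0856 t 13.7
scene (np.int64(754), array([0.1924, 0.1933, 0.1944, 0.1953, 0.1961]))
(np.float64(0.19477589320723188), (array([0.59090887, 0.03365148]), np.float32(0.13038714), np.float32(0.052414507), np.float32(99.3574)))
lever 220.9958950134826
blank [ 0.4503 -0.2029] 53
blank [ 0.5238 -0.3745] 64
blank [ 0.6154 -0.3195] 69
top (np.int64(611), array([0.1907, 0.193 , 0.1951, 0.1973, 0.1992]))
(np.float64(0.1965249838974612), (array([0.58968958, 0.03522832]), np.float32(0.12946954), np.float32(0.051999003), np.float32(99.38352)))
lever 217.47855845745985
blank [ 0.45   -0.2006] 36
blank [ 0.5228 -0.3718] 39
blank [ 0.6117 -0.317 ] 47
travel [0.0035, -0.0007, 0.0941] dr [0, 0, 0.0003] rows>= 2
travel [0.0035, -0.0007, 0.1541] dr [0, 0, 0.0003] rows>= 3
```

Request:
send_rows --moves '[{"travel": [0.0035, -0.0007, 0.05], "dr": [0, 0, 0.0003], "fingers": -1}, {"travel": [0.0035, -0.0007, 0.09], "dr": [0, 0, 0.0003], "fingers": -1}, {"travel": [0.0035, -0.0007, 0.125], "dr": [0, 0, 0.0003], "fingers": -1}, {"travel": [0.0035, -0.0007, 0.1541], "dr": [0, 0, 0.0003], "fingers": -1}, {"travel": [0.0035, -0.0007, 0.1541], "dr": [0, 0, 0.0003], "fingers": -1}, {"travel": [0.0035, -0.0007, 0.1541], "dr": [0, 0, 0.0003], "fingers": -1}]'

```text
time: 14.55
position: [0.4998, 0.3016, 0.0436]
tcp_rot: [[1.0, -0.02, 0.003], [-0.02, -1.0, 0.001], [0.003, -0.001, -1.0]]
ft_force: [0.2, 0.5, 0.4]
width: 0.0854
grip_force: 0.0
```

Request:
send_rows --moves '[{"travel": [0, 0, 0], "dr": [0, 0, 0], "fingers": 1}, {"travel": [0, 0, 0], "dr": [0, 0, 0], "fingers": 1}, {"travel": [0, 0, 0], "dr": [0, 0, 0], "fingers": 1}, {"travel": [0, 0, 0], "dr": [0, 0, 0], "fingers": 1}, {"travel": [0, 0, 0], "dr": [0, 0, 0], "fingers": 1}, {"travel": [0, 0, 0], "dr": [0, 0, 0], "fingers": 1}, {"travel": [0, 0, 0], "dr": [0, 0, 0], "fingers": 1}, {"travel": [0, 0, 0], "dr": [0, 0, 0], "fingers": 1}]'

```text
time: 15.55
position: [0.4987, 0.3022, 0.042]
tcp_rot: [[1.0, -0.019, 0.001], [-0.019, -1.0, 0.0], [0.001, -0.0, -1.0]]
ft_force: [-0.1, 0.3, 5.1]
width: 0.0135
grip_force: 59.5
```

Run:
```python
from h import *
from c import *
sync()
p,d=snap('scene','s7'); cv2.imwrite('pics/s7.png',cv2.resize(p[120:300,300:460],None,fx=3,fy=3)[...,::-1])
```

```text
meas [0.4987 0.3022 0.042 ] -91.08 tilt err deg [-0.02 -0.03 -0.  ] F [-0.1  0.3  5.1] w 0.0135 t 15.55
```

View pics/s7.png

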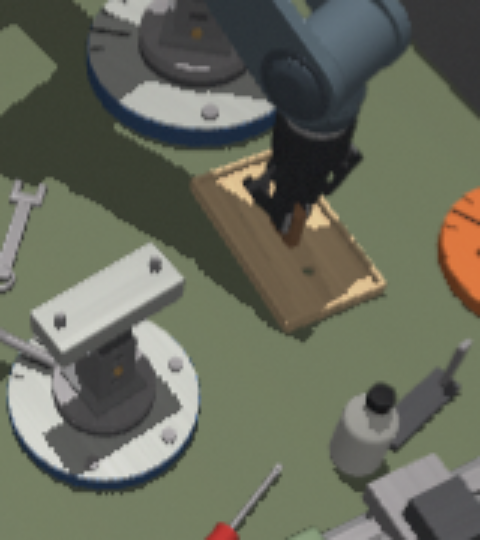

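Request:
send_rows --moves '[{"travel": [0, 0, -0.01], "dr": [0, 0, 0], "fingers": 1}, {"travel": [0, 0, -0.03], "dr": [0, 0, 0], "fingers": 1}, {"travel": [0, 0, -0.06], "dr": [0, 0, 0], "fingers": 1}, {"travel": [0, 0, -0.1], "dr": [0, 0, 0], "fingers": 1}, {"travel": [0, 0, -0.14], "dr": [0, 0, 0], "fingers": 1}, {"travel": [0, 0, -0.18], "dr": [0, 0, 0], "fingers": 1}, {"travel": [0, 0, -0.22], "dr": [0, 0, 0], "fingers": 1}, {"travel": [0, 0, -0.24], "dr": [0, 0, 0], "fingers": 1}]'

```text
time: 16.6
position: [0.4989, 0.3022, 0.2851]
tcp_rot: [[1.0, -0.019, 0.004], [-0.019, -1.0, 0.001], [0.004, -0.002, -1.0]]
ft_force: [0.8, 0.2, -4.4]
width: 0.0131
grip_force: 58.8
```

Request:
send_rows --moves '[{"travel": [0, 0, 0], "dr": [0, 0, 0], "fingers": 1}, {"travel": [0, 0, 0], "dr": [0, 0, 0], "fingers": 1}]'

```text
time: 16.85
position: [0.4974, 0.3016, 0.2794]
tcp_rot: [[1.0, -0.019, -0.004], [-0.019, -1.0, -0.001], [-0.004, 0.001, -1.0]]
ft_force: [-0.1, 0.8, -3.8]
width: 0.0131
grip_force: 58.7
```

Run:
```python
from h import *
from c import *
sync()
go((.5902,.0344,.275,9.4))
```

```text
meas [0.4974 0.3016 0.2794] -91.09 tilt err deg [ 0.08  0.2  -0.  ] F [-0.1  0.8 -3.8] w 0.0131 t 16.85
travel [0.0979, 0.2654, 0.0044] dr [0, 0, -0.2791] rows>= 10
```

Request:
send_rows --moves '[{"travel": [0.006, 0.017, 0], "dr": [0, 0, -0.0175], "fingers": 1}, {"travel": [0.012, 0.034, 0], "dr": [0, 0, -0.035], "fingers": 1}, {"travel": [0.018, 0.05, 0], "dr": [0, 0, -0.0525], "fingers": 1}, {"travel": [0.024, 0.067, 0], "dr": [0, 0, -0.07], "fingers": 1}, {"travel": [0.031, 0.083, 0], "dr": [0, 0, -0.0875], "fingers": 1}, {"travel": [0.037, 0.1, 0], "dr": [0, 0, -0.105], "fingers": 1}, {"travel": [0.043, 0.117, 0], "dr": [0, 0, -0.1225], "fingers": 1}, {"travel": [0.049, 0.133, 0], "dr": [0, 0, -0.1396], "fingers": 1}]'

```text
time: 17.85
position: [0.544, 0.1674, 0.279]
tcp_rot: [[0.651, 0.759, -0.005], [0.759, -0.651, -0.0], [-0.003, -0.003, -1.0]]
ft_force: [-0.2, 0.1, -3.5]
width: 0.0131
grip_force: 58.8
```

Run:
```python
from c import *
R=axes(-91.09);p=np.array([.4974,.3016,.2794])+R@[.049,.133,0]; y=-91.09+.1396*360
sync(); print(p,y); put(dict(p=p.tolist(),yaw=y)); go((.5902,.0344,.275,9.4))
```

```text
meas [0.544  0.1674 0.279 ] -40.64 tilt err deg [-0.18  0.19  0.  ] F [-0.2  0.1 -3.5] w 0.0131 t 17.85
[0.54386108 0.16769194 0.2794    ] -40.834
travel [-0.0706, 0.1222, 0.0044] dr [0, 0, -0.1395] rows>= 5
```

Request:
send_rows --moves '[{"travel": [-0.01, 0.0175, 0], "dr": [0, 0, -0.02], "fingers": 1}, {"travel": [-0.02, 0.035, 0], "dr": [0, 0, -0.04], "fingers": 1}, {"travel": [-0.03, 0.0525, 0], "dr": [0, 0, -0.06], "fingers": 1}, {"travel": [-0.04, 0.07, 0], "dr": [0, 0, -0.08], "fingers": 1}, {"travel": [-0.05, 0.087, 0], "dr": [0, 0, -0.1], "fingers": 1}, {"travel": [-0.06, 0.104, 0], "dr": [0, 0, -0.12], "fingers": 1}, {"travel": [-0.0706, 0.1222, 0], "dr": [0, 0, -0.1395], "fingers": 1}, {"travel": [-0.0706, 0.1222, 0], "dr": [0, 0, -0.1395], "fingers": 1}]'

```text
time: 18.85
position: [0.5905, 0.0339, 0.2792]
tcp_rot: [[-0.16, 0.987, -0.004], [0.987, 0.16, 0.001], [0.001, -0.004, -1.0]]
ft_force: [0.1, 0.9, -3.1]
width: 0.0134
grip_force: 58.8
```

Request:
send_rows --moves '[{"travel": [0, 0, 0], "dr": [0, 0, 0], "fingers": 1}, {"travel": [0, 0, 0], "dr": [0, 0, 0], "fingers": 1}, {"travel": [0, 0, 0], "dr": [0, 0, 0], "fingers": 1}]'

```text
time: 19.23
position: [0.591, 0.0354, 0.2816]
tcp_rot: [[-0.164, 0.987, -0.0], [0.987, 0.164, 0.0], [0.0, -0.0, -1.0]]
ft_force: [0.4, -0.4, -2.3]
width: 0.0133
grip_force: 58.8
```

Run:
```python
from h import *
from c import *
sync()
for n in('scene','top'):
    p,d=snap(n,n+'8'); P=cloud(n,d); hsv=cv2.cvtColor(p,cv2.COLOR_RGB2HSV)
    m=near(P,d,(.59,.034),.14)&(P[...,2]>.21)&(P[...,2]<.275)&(hsv[...,1]>60)&(hsv[...,0]<30)
    mm=cv2.morphologyEx(m.astype(np.uint8),cv2.MORPH_CLOSE,np.ones((15,15),np.uint8)); 
    k=max(cv2.findContours(mm,cv2.RETR_EXTERNAL,cv2.CHAIN_APPROX_NONE)[0],key=len)[:,0]
    Z=P[m][:,2]; print(n,np.percentile(Z,[2,10,50,90,98]).round(4),rect(plane(n,k,.2385+.018-.0)))
    cv2.imwrite(f'pics/{n}8c.png',cv2.resize(p[150:300,250:420] if n=='scene' else p[100:240,250:420],(640,560),interpolation=cv2.INTER_CUBIC)[...,::-1])
```

```text
meas [0.591  0.0354 0.2816] 9.41 tilt err deg [-0.01 -0.01 -0.  ] F [ 0.4 -0.4 -2.3] w 0.0133 t 19.225
scene [0.2423 0.2451 0.2474 0.2566 0.2587] (array([0.59428027, 0.03121941]), np.float32(0.21533409), np.float32(0.12813623), np.float32(99.37097))
top [0.2413 0.2441 0.2493 0.2581 0.2617] (array([0.57806146, 0.10374777]), np.float32(0.12233792), np.float32(0.068518855), np.float32(8.39968))
```

View pics/scene8c.png

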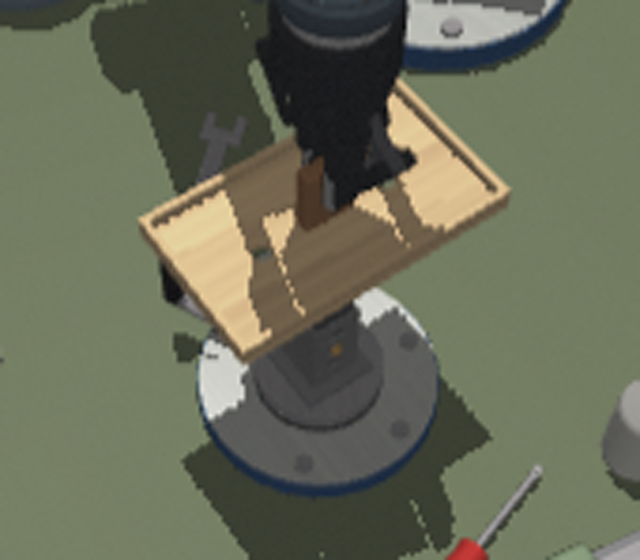

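View pics/top8c.png

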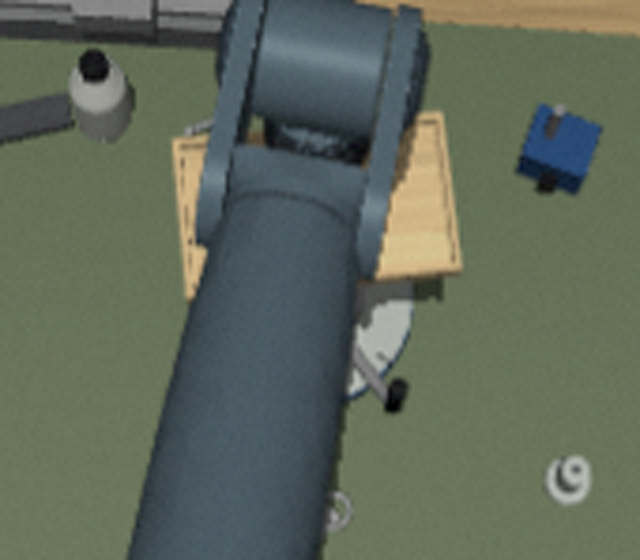

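The tray hangs level above the stand, with one floor hole showing at scene crop (262,255). The lever and brass button are also visible. I'll compare the hole with the peg in the same camera.

Run:
```python
from h import *
p,d=ld('scene8'); g=cv2.cvtColor(p,cv2.COLOR_RGB2GRAY)
print(g[212:224,312:328])
p,d=ld('scene6'); g=cv2.cvtColor(p,cv2.COLOR_RGB2GRAY); P=cloud('scene',d)
for s in(1,-1):
    e=proj('scene',[[.5902+s*.05*np.cos(np.radians(99.4)),.0344+s*.05*np.sin(np.radians(99.4)),.205]])[0]; u,v=e.round().astype(int); print(e); print(g[v-6:v+7,u-6:u+7])
```

```text
[[201 199 103  98  97  96  98  97  99 198 199 200 200 199 198 102]
 [199 198 178 101  98  97  98  99 101 139 200 200 199 197 138  98]
 [198 195 195 102  99 101 100 101 100 100 199 199 196 194 100  97]
 [196 196 197 103 100  97  94  96  94  95 184 196 194 195 102  99]
 [197 199 200 104  96  90  81  77  76  83 122 194 197 139 100 100]
 [200 202 202 186  96  71  66  64  67  90  87 198 139 101 101 101]
 [202 203 204 201 172  69  64  83  86  90  94 139 184 103 100  99]
 [204 203 201 200 195  94  88  94  96  98 101 100 140 100  99 100]
 [202 200 199 196 196 102  96  99 100 100 100  98 179 103 101 103]
 [199 197 196 197 199 103 100 100 100  99  99  99 138 185 106 102]
 [196 196 199 200 200 105 100  99  99 100 100 102 101 205 107 102]
 [197 199 200 201 201 103  98  99 100 101 101 103 104 143 103  99]]
[351.62165866 206.54682893]
[[119 119 147 176 171 119  61  59  59  60  60  61  60]
 [133 183 182 192 194 188 118  60  61  60  59  60  61]
 [179 195 194 193 193 197 186 114  61  60  59  59  59]
 [192 194 193 194 194 194 196 188 112 106  61  60  60]
 [195 194 195 196 170 174 170 198 183 120 107 1
[... 492 characters left out ...]
50 181 194 198 200 199 198 199 201 200]
 [120 133 190 188 197 199 200 198 199 200 200 199 199]
 [184 185 203 199 200 198 199 200 200 201 201 199 201]
 [199 200 201 200 199 199 201 202 200 201 201 200 200]
 [201 200 198 200 201 201 194 200 201 202 201 200 199]
 [200 199 200 201 182 173 171 178 201 201 202 199 197]
 [201 201 201 200 135 124 134 113 199 199 198 198 198]
 [202 201 200 200  93  88  92  74 196 198 199 200 200]
 [201 200 201 202  78  74  74  71 196 199 201 200 200]
 [199 202 202 201  81  71  71  76 197 200 201 200 201]
 [162 205 201 200 178  85 175 178 200 200 200 202 203]
 [101 177 203 199 200 179 200 200 201 202 202 203 207]
 [ 75 111 191 200 201 200 201 203 203 201 205 209 210]]
```

Run:
```python
from h import *
a=np.radians(99.4);u=np.array([np.cos(a),np.sin(a)])
c=np.array([.5912,.0339])-.05*u
print('hole centre pred',proj('scene',[[*c,.2476]]))
t=np.linspace(0,2*np.pi,9); C=proj('scene',np.c_[c[0]+.007*np.cos(t),c[1]+.007*np.sin(t),0*t+.2476]); print('extent',C.min(0),C.max(0))
print(proj('scene',[[*c+[.001,0],.2476],[*c+[0,.001],.2476]]))
# tray corners top of rim
p,d=ld('scene8');hsv=cv2.cvtColor(p,cv2.COLOR_RGB2HSV);v=np.array([u[1],-u[0]])
for i,j in((1,1),(1,-1),(-1,1),(-1,-1)):
    e=proj('scene',[[*(np.array([.5912,.0339])+i*.105*u+j*.06*v),.2576]])[0];print(i,j,e.round(1))
```

```text
hole centre pred [[319.62828152 216.43524202]]
extent [316.89102229 214.14706734] [322.37430351 218.74237089]
[[319.80613354 216.74930933]
 [320.00433043 216.28497769]]
1 1 [385.9 200.5]
1 -1 [355.6 169.7]
-1 1 [314.7 243.9]
-1 -1 [286.7 208.1]
```

The hole and peg show the same camera offset, so they line up to within about 1 mm. I'll shift (-1, +0.5) mm and lower gently.

Request:
send_rows --moves '[{"travel": [0.0007, -0.0009, 0.008], "dr": [0, 0, 0], "fingers": 1}, {"travel": [0.0007, -0.0009, 0.016], "dr": [0, 0, 0], "fingers": 1}, {"travel": [0.0007, -0.0009, 0.024], "dr": [0, 0, 0], "fingers": 1}, {"travel": [0.0007, -0.0009, 0.028], "dr": [0, 0, 0], "fingers": 1}, {"travel": [0.0007, -0.0009, 0.03], "dr": [0, 0, 0], "fingers": 1}, {"travel": [0.0007, -0.0009, 0.03], "dr": [0, 0, 0], "fingers": 1}, {"travel": [0.0007, -0.0009, 0.03], "dr": [0, 0, 0], "fingers": 1}]'

```text
time: 20.2
position: [0.5903, 0.0353, 0.2521]
tcp_rot: [[-0.163, 0.987, 0.001], [0.987, 0.163, -0.0], [-0.0, 0.001, -1.0]]
ft_force: [-0.3, 0.5, -2.9]
width: 0.0132
grip_force: 58.9
```

Request:
send_rows --moves '[{"travel": [0, 0, 0.002], "dr": [0, 0, 0], "fingers": 1}, {"travel": [0, 0, 0.004], "dr": [0, 0, 0], "fingers": 1}, {"travel": [0, 0, 0.004], "dr": [0, 0, 0], "fingers": 1}]'

```text
time: 20.58
position: [0.59, 0.0354, 0.2473]
tcp_rot: [[-0.163, 0.987, -0.001], [0.987, 0.163, 0.0], [0.0, -0.001, -1.0]]
ft_force: [0.5, 0.0, -3.6]
width: 0.0136
grip_force: 58.9
```

Request:
send_rows --moves '[{"travel": [0, 0, 0.002], "dr": [0, 0, 0], "fingers": 1}, {"travel": [0, 0, 0.004], "dr": [0, 0, 0], "fingers": 1}, {"travel": [0, 0, 0.005], "dr": [0, 0, 0], "fingers": 1}, {"travel": [0, 0, 0.005], "dr": [0, 0, 0], "fingers": 1}]'

```text
time: 21.08
position: [0.5901, 0.0353, 0.2425]
tcp_rot: [[-0.163, 0.987, -0.0], [0.987, 0.163, 0.0], [0.0, -0.0, -1.0]]
ft_force: [0.1, -0.0, -3.3]
width: 0.0134
grip_force: 58.8
```

Request:
send_rows --moves '[{"travel": [0, 0, 0.0015], "dr": [0, 0, 0], "fingers": 1}, {"travel": [0, 0, 0.003], "dr": [0, 0, 0], "fingers": 1}, {"travel": [0, 0, 0.003], "dr": [0, 0, 0], "fingers": 1}]'

```text
time: 21.45
position: [0.5901, 0.0353, 0.2395]
tcp_rot: [[-0.163, 0.987, -0.0], [0.987, 0.163, 0.0], [0.0, -0.0, -1.0]]
ft_force: [-0.1, -0.3, -3.3]
width: 0.0132
grip_force: 58.8
```

Request:
send_rows --moves '[{"travel": [0, 0, 0.001], "dr": [0, 0, 0], "fingers": 1}, {"travel": [0, 0, 0.001], "dr": [0, 0, 0], "fingers": 1}]'

```text
time: 21.7
position: [0.5901, 0.0353, 0.2386]
tcp_rot: [[-0.163, 0.987, -0.0], [0.987, 0.163, 0.0], [0.0, -0.0, -1.0]]
ft_force: [-0.0, -0.1, -2.4]
width: 0.0134
grip_force: 58.8
```

Request:
send_rows --moves '[{"travel": [0, 0, 0.001], "dr": [0, 0, 0], "fingers": 1}, {"travel": [0, 0, 0.001], "dr": [0, 0, 0], "fingers": 1}]'

```text
time: 21.95
position: [0.5901, 0.0353, 0.2376]
tcp_rot: [[-0.163, 0.987, -0.0], [0.987, 0.163, 0.0], [0.0, -0.0, -1.0]]
ft_force: [0.4, 0.3, -3.2]
width: 0.0133
grip_force: 58.8
```

Request:
send_rows --moves '[{"travel": [0, 0, 0.001], "dr": [0, 0, 0], "fingers": 1}, {"travel": [0, 0, 0.001], "dr": [0, 0, 0], "fingers": 1}]'

```text
time: 22.2
position: [0.5902, 0.0353, 0.2366]
tcp_rot: [[-0.163, 0.987, -0.0], [0.987, 0.163, -0.0], [-0.0, -0.0, -1.0]]
ft_force: [-0.4, -0.4, -2.5]
width: 0.0133
grip_force: 58.8
```

Request:
send_rows --moves '[{"travel": [0, 0, 0.0007], "dr": [0, 0, 0], "fingers": 1}, {"travel": [0, 0, 0.0007], "dr": [0, 0, 0], "fingers": 1}]'

```text
time: 22.45
position: [0.5902, 0.0353, 0.2362]
tcp_rot: [[-0.163, 0.987, 0.0], [0.987, 0.163, -0.0], [-0.0, 0.0, -1.0]]
ft_force: [-0.6, 0.5, -0.8]
width: 0.0132
grip_force: 59.1
```

Request:
send_rows --moves '[{"travel": [0, 0, 0.0005], "dr": [0, 0, 0], "fingers": 1}, {"travel": [0, 0, 0.0005], "dr": [0, 0, 0], "fingers": 1}]'

```text
time: 22.7
position: [0.5902, 0.0353, 0.2359]
tcp_rot: [[-0.163, 0.987, 0.0], [0.987, 0.163, -0.0], [-0.0, 0.0, -1.0]]
ft_force: [-2.1, -0.0, 1.2]
width: 0.0134
grip_force: 59.4
```

Contact, and the tray is fully seated (underside about 0.194). I'll release, rise and look.

Request:
send_rows --moves '[{"travel": [0, 0, 0], "dr": [0, 0, 0], "fingers": -1}, {"travel": [0, 0, 0], "dr": [0, 0, 0], "fingers": -1}, {"travel": [0, 0, 0], "dr": [0, 0, 0], "fingers": -1}, {"travel": [0, 0, 0], "dr": [0, 0, 0], "fingers": -1}, {"travel": [0, 0, 0], "dr": [0, 0, 0], "fingers": -1}, {"travel": [0, 0, -0.04], "dr": [0, 0, 0], "fingers": -1}, {"travel": [0, 0, -0.09], "dr": [0, 0, 0], "fingers": -1}, {"travel": [0, 0, -0.12], "dr": [0, 0, 0], "fingers": -1}]'

```text
time: 23.7
position: [0.5907, 0.0353, 0.3587]
tcp_rot: [[-0.163, 0.987, 0.004], [0.987, 0.163, -0.0], [-0.001, 0.004, -1.0]]
ft_force: [0.5, -0.1, 1.1]
width: 0.0857
grip_force: 0.0
```

Run:
```python
from c import *
s=get(); put(dict(p=[.5902,.0353,.3559],yaw=9.4)); sync.__name__
put(dict(p=[.5902,.0353,.3559],yaw=9.4)); go((.523,-.1,.36,-30),(.4507,-.202,.25,-45))
```

```text
travel [-0.1225, -0.0884, -0.0041] dr [0, 0, 0.1094] rows>= 4
travel [-0.2113, -0.1764, 0.1059] dr [0, 0, 0.1511] rows>= 6
```

Request:
send_rows --moves '[{"travel": [-0.1225, -0.0884, -0.004], "dr": [0, 0, 0.1094], "fingers": -1}, {"travel": [-0.1225, -0.0884, -0.004], "dr": [0, 0, 0.1094], "fingers": -1}, {"travel": [-0.1225, -0.0884, -0.004], "dr": [0, 0, 0.1094], "fingers": -1}, {"travel": [-0.2113, -0.1764, 0.1], "dr": [0, 0, 0.1511], "fingers": -1}, {"travel": [-0.2113, -0.1764, 0.1], "dr": [0, 0, 0.1511], "fingers": -1}, {"travel": [-0.2113, -0.1764, 0.1], "dr": [0, 0, 0.1511], "fingers": -1}, {"travel": [-0.2113, -0.1764, 0.1], "dr": [0, 0, 0.1511], "fingers": -1}, {"travel": [-0.2113, -0.1764, 0.1], "dr": [0, 0, 0.1511], "fingers": -1}]'

```text
time: 24.7
position: [0.4513, -0.2019, 0.2566]
tcp_rot: [[0.707, 0.707, 0.002], [0.707, -0.707, -0.001], [0.001, 0.002, -1.0]]
ft_force: [-0.3, -0.0, 1.0]
width: 0.0857
grip_force: 0.0
```

```bash
cat >> h.py <<'E'
def blanks(tag):
    out={}
    for n in('scene','top'):
        p,d=snap(n,n+tag); P=cloud(n,d); 
        m=(P[...,2]>.044)&(P[...,2]<.068)&(d>0)&(P[...,0]>.2)&(P[...,0]<.9)&(abs(P[...,1])<.65)&(p.min(2)>70)&(np.ptp(p.astype(int),axis=2)<40)
        k,l,st,c=cv2.connectedComponentsWithStats(m.astype(np.uint8))
        out[n]=[tuple(plane(n,[c[i]],.052)[0,:2].round(4).tolist()) for i in range(1,k) if 20<st[i,4]<110]
    return out
E
python3 - <<'E'
from h import *
from c import *
sync()
for k,v in blanks('9').items(): print(k,v)
for n in('scene','top'):
    p,d=ld(n+'9'); P=cloud(n,d); hsv=cv2.cvtColor(p,cv2.COLOR_RGB2HSV)
    m=near(P,d,(.59,.034),.14)&(P[...,2]>.185)&(P[...,2]<.225)&(hsv[...,1]>60)&(hsv[...,0]<30)
    k=max(cv2.findContours(cv2.morphologyEx(m.astype(np.uint8),cv2.MORPH_CLOSE,np.ones((7,7),np.uint8)),cv2.RETR_EXTERNAL,cv2.CHAIN_APPROX_NONE)[0],key=len)[:,0]
    print(n,'tray',rect(plane(n,k,.213)))
    for s in(1,-1):
        a=np.radians(99.4); q=np.array([.5902,.0339])+s*.08*np.array([np.cos(a),np.sin(a)]); mm=near(P,d,q,.02)&m; print('floor z',np.median(P[mm][:,2]).round(4))
cv2.imwrite('pics/s9c.png',cv2.resize(ld('scene9')[0][170:290,260:420],(640,480),interpolation=cv2.INTER_CUBIC)[...,::-1])
E
```

```text
meas [ 0.4513 -0.2019  0.2566] -44.99 tilt err deg [ 0.09 -0.03  0.  ] F [-0.3 -0.   1. ] w 0.0857 t 24.7
scene [(0.5974, 0.5286), (0.2186, -0.3176), (0.6084, 0.4912), (0.6591, 0.5441), (0.6653, 0.4907), (0.3518, -0.2483), (0.451, -0.2029), (0.5984, 0.0736), (0.6093, -0.0039), (0.6292, 0.0395), (0.7548, 0.2145), (0.5503, -0.3558), (0.6154, -0.3197)]
top [(0.8876, 0.0273), (0.7251, 0.2273), (0.6534, 0.4812), (0.5783, 0.5591), (0.3452, -0.2436), (0.2757, 0.3063)]
scene tray (array([0.59454169, 0.03051176]), np.float32(0.21442915), np.float32(0.12755775), np.float32(99.33594))
floor z 0.2014
floor z 0.2015
top tray (array([0.58848334, 0.03318488]), np.float32(0.2102534), np.float32(0.121995166), np.float32(99.27785))
floor z 0.2028
floor z 0.2022
```

View pics/s9c.png

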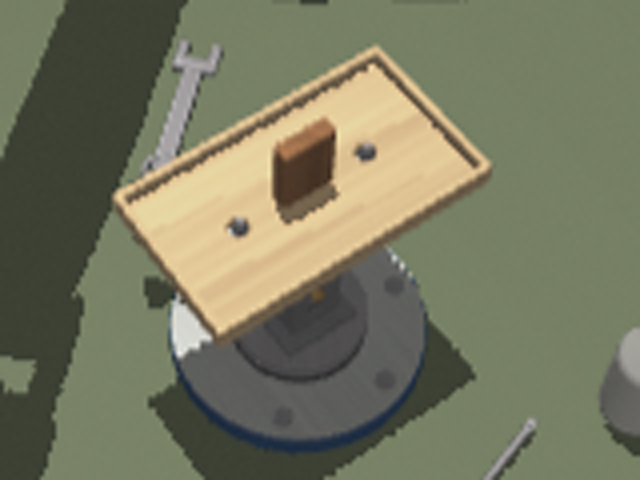

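The tray sits flat with both pegs through its holes (crop 238,227 and 365,152). Blank 2 has been knocked aside to about (0.550, -0.356), and the other two have not moved. Next I'll pick blank 1.

Request:
send_rows --moves '[{"travel": [0, 0, 0.06], "dr": [0, 0, 0], "fingers": -1}, {"travel": [0, 0, 0.12], "dr": [0, 0, 0], "fingers": -1}, {"travel": [0, 0, 0.16], "dr": [0, 0, 0], "fingers": -1}, {"travel": [0, 0, 0.195], "dr": [0, 0, 0], "fingers": -1}, {"travel": [0, 0, 0.222], "dr": [0, 0, 0], "fingers": -1}, {"travel": [0, 0, 0.222], "dr": [0, 0, 0], "fingers": -1}, {"travel": [0, 0, 0.222], "dr": [0, 0, 0], "fingers": -1}]'

```text
time: 25.68
position: [0.452, -0.2024, 0.0351]
tcp_rot: [[0.707, 0.708, 0.002], [0.708, -0.707, -0.002], [0.0, 0.003, -1.0]]
ft_force: [0.2, 0.8, 0.2]
width: 0.0857
grip_force: 0.0
```

Request:
send_rows --moves '[{"travel": [0, 0, 0], "dr": [0, 0, 0], "fingers": 1}, {"travel": [0, 0, 0], "dr": [0, 0, 0], "fingers": 1}, {"travel": [0, 0, 0], "dr": [0, 0, 0], "fingers": 1}, {"travel": [0, 0, 0], "dr": [0, 0, 0], "fingers": 1}, {"travel": [0, 0, 0], "dr": [0, 0, 0], "fingers": 1}, {"travel": [0, 0, 0], "dr": [0, 0, 0], "fingers": 1}, {"travel": [0, 0, 0], "dr": [0, 0, 0], "fingers": 1}, {"travel": [0, 0, 0], "dr": [0, 0, 0], "fingers": 1}]'

```text
time: 26.68
position: [0.451, -0.2023, 0.034]
tcp_rot: [[0.707, 0.707, 0.001], [0.707, -0.707, -0.001], [0.0, 0.001, -1.0]]
ft_force: [-0.7, 0.1, 5.6]
width: 0.0223
grip_force: 58.8
```

Run:
```python
from c import *
sync()
a=np.radians(99.4);c=np.array([.5902,.0342]);u=np.array([np.cos(a),np.sin(a)]);v=np.array([-u[1],u[0]])
for i,j in((75,28),(-75,28),(75,-28),(-75,-28)): print(i,j,(c+i/1000*u+j/1000*v).round(4))
s=get();q=c-.075*u+.028*v; print(q)
go((s['p'][0],s['p'][1],.33,s['yaw'])); go((*q,.33,9.4))
```

```text
meas [ 0.451  -0.2023  0.034 ] -45.01 tilt err deg [ 0.06 -0.01  0.  ] F [-0.7  0.1  5.6] w 0.0223 t 26.675
75 28 [0.5503 0.1036]
-75 28 [ 0.5748 -0.0444]
75 -28 [0.6056 0.1128]
-75 -28 [ 0.6301 -0.0352]
[ 0.57482543 -0.04436604]
travel [0.0, 0.0, -0.296] dr [0, 0, -0.0] rows>= 5
travel [0.1992, -0.0242, 0.0] dr [0, 0, -0.1511] rows>= 6
```

Request:
send_rows --moves '[{"travel": [0, 0, -0.03], "dr": [0, 0, 0], "fingers": 1}, {"travel": [0, 0, -0.08], "dr": [0, 0, 0], "fingers": 1}, {"travel": [0, 0, -0.13], "dr": [0, 0, 0], "fingers": 1}, {"travel": [0, 0, -0.18], "dr": [0, 0, 0], "fingers": 1}, {"travel": [0, 0, -0.23], "dr": [0, 0, 0], "fingers": 1}, {"travel": [0, 0, -0.27], "dr": [0, 0, 0], "fingers": 1}, {"travel": [0, 0, -0.296], "dr": [0, 0, 0], "fingers": 1}, {"travel": [0, 0, -0.296], "dr": [0, 0, 0], "fingers": 1}]'

```text
time: 27.68
position: [0.4511, -0.2023, 0.331]
tcp_rot: [[0.707, 0.707, 0.003], [0.707, -0.707, -0.002], [0.001, 0.003, -1.0]]
ft_force: [-0.0, -0.0, -0.4]
width: 0.0226
grip_force: 58.9
```

Request:
send_rows --moves '[{"travel": [0.03, -0.004, 0], "dr": [0, 0, -0.022], "fingers": 1}, {"travel": [0.06, -0.008, 0], "dr": [0, 0, -0.044], "fingers": 1}, {"travel": [0.09, -0.011, 0], "dr": [0, 0, -0.066], "fingers": 1}, {"travel": [0.12, -0.015, 0], "dr": [0, 0, -0.088], "fingers": 1}, {"travel": [0.15, -0.018, 0], "dr": [0, 0, -0.11], "fingers": 1}, {"travel": [0.18, -0.022, 0], "dr": [0, 0, -0.132], "fingers": 1}, {"travel": [0.1992, -0.0242, 0], "dr": [0, 0, -0.1511], "fingers": 1}, {"travel": [0.1992, -0.0242, 0], "dr": [0, 0, -0.1511], "fingers": 1}]'

```text
time: 28.68
position: [0.5738, -0.043, 0.3265]
tcp_rot: [[-0.164, 0.986, -0.004], [0.986, 0.164, 0.001], [0.002, -0.004, -1.0]]
ft_force: [-0.4, 0.3, -0.6]
width: 0.0223
grip_force: 58.8
```

Request:
send_rows --moves '[{"travel": [0, 0, 0], "dr": [0, 0, 0], "fingers": 1}, {"travel": [0, 0, 0], "dr": [0, 0, 0], "fingers": 1}]'

```text
time: 28.92
position: [0.5738, -0.0446, 0.3289]
tcp_rot: [[-0.161, 0.987, -0.001], [0.987, 0.161, 0.0], [0.0, -0.001, -1.0]]
ft_force: [0.6, -1.4, -0.6]
width: 0.0222
grip_force: 58.8
```

Run:
```python
from c import *
from h import *
sync()
p,d=snap('scene','s10'); P=cloud('scene',d)
m=near(P,d,(.575,-.044),.03)&(P[...,2]>.27)&(P[...,2]<.36)&(p.min(2)>110); print(m.sum(), np.percentile(P[m][:,2],[1,50]) if m.any() else 0)
cv2.imwrite('pics/s10c.png',cv2.resize(p[140:260,240:400],(640,480),interpolation=cv2.INTER_CUBIC)[...,::-1])
go((.5748,-.0444,.238,9.4))
```

```text
meas [ 0.5738 -0.0446  0.3289] 9.28 tilt err deg [-0.05 -0.01 -0.  ] F [ 0.6 -1.4 -0.6] w 0.0222 t 28.925
0 0
travel [0.0, 0.001, 0.0909] dr [0, 0, -0.0003] rows>= 2
```

View pics/s10c.png

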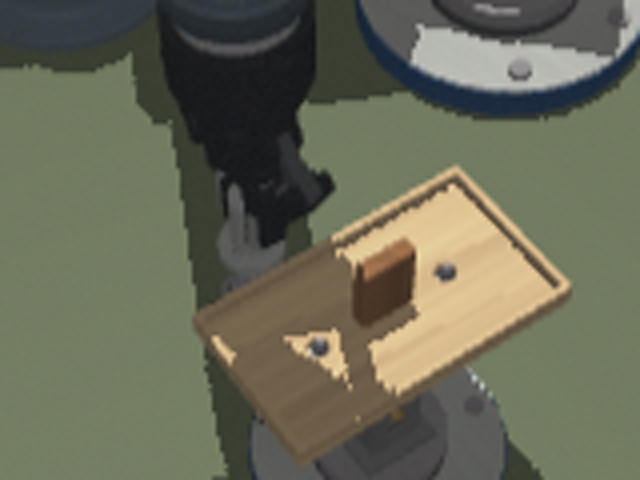

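Blank 1 is held upright at crop (250,250), above the tray's left end. Lowering it.

Request:
send_rows --moves '[{"travel": [0, 0.001, 0.02], "dr": [0, 0, 0], "fingers": 1}, {"travel": [0, 0.001, 0.04], "dr": [0, 0, 0], "fingers": 1}, {"travel": [0, 0.001, 0.06], "dr": [0, 0, 0], "fingers": 1}, {"travel": [0, 0.001, 0.075], "dr": [0, 0, 0], "fingers": 1}, {"travel": [0, 0.001, 0.085], "dr": [0, 0, 0], "fingers": 1}, {"travel": [0, 0.001, 0.09], "dr": [0, 0, 0], "fingers": 1}, {"travel": [0, 0.001, 0.09], "dr": [0, 0, 0], "fingers": 1}, {"travel": [0, 0.001, 0.09], "dr": [0, 0, 0], "fingers": 1}]'

```text
time: 29.98
position: [0.5758, -0.0439, 0.2403]
tcp_rot: [[-0.163, 0.987, 0.001], [0.987, 0.163, -0.0], [-0.001, 0.001, -1.0]]
ft_force: [0.7, 0.2, 0.2]
width: 0.0225
grip_force: 58.8
```

Request:
send_rows --moves '[{"travel": [0, 0, 0.001], "dr": [0, 0, 0], "fingers": 1}, {"travel": [0, 0, 0.001], "dr": [0, 0, 0], "fingers": 1}]'

```text
time: 30.22
position: [0.5754, -0.0438, 0.2387]
tcp_rot: [[-0.163, 0.987, 0.0], [0.987, 0.163, -0.0], [-0.0, 0.0, -1.0]]
ft_force: [-0.6, -0.4, -0.3]
width: 0.0226
grip_force: 58.8
```

Request:
send_rows --moves '[{"travel": [0, 0, 0.001], "dr": [0, 0, 0], "fingers": 1}, {"travel": [0, 0, 0.0015], "dr": [0, 0, 0], "fingers": 1}, {"travel": [0, 0, 0.0015], "dr": [0, 0, 0], "fingers": 1}]'

```text
time: 30.6
position: [0.5753, -0.0438, 0.2369]
tcp_rot: [[-0.163, 0.987, -0.0], [0.987, 0.163, 0.0], [0.0, -0.0, -1.0]]
ft_force: [0.5, 0.3, -0.9]
width: 0.0228
grip_force: 58.8
```

Request:
send_rows --moves '[{"travel": [0, 0, 0.0007], "dr": [0, 0, 0], "fingers": 1}, {"travel": [0, 0, 0.0007], "dr": [0, 0, 0], "fingers": 1}]'

```text
time: 30.85
position: [0.5753, -0.0438, 0.2362]
tcp_rot: [[-0.163, 0.987, -0.0], [0.987, 0.163, 0.0], [0.0, -0.0, -1.0]]
ft_force: [0.1, -0.1, -0.5]
width: 0.0225
grip_force: 58.8
```

Request:
send_rows --moves '[{"travel": [0, 0, 0.0003], "dr": [0, 0, 0], "fingers": 0}, {"travel": [0, 0, 0.0003], "dr": [0, 0, 0], "fingers": 0}, {"travel": [0, 0, 0.0003], "dr": [0, 0, 0], "fingers": 0}, {"travel": [0, 0, 0.0003], "dr": [0, 0, 0], "fingers": 0}, {"travel": [0, 0, -0.02], "dr": [0, 0, 0], "fingers": 0}, {"travel": [0, 0, -0.06], "dr": [0, 0, 0], "fingers": 0}, {"travel": [0, 0, -0.09], "dr": [0, 0, 0], "fingers": -1}, {"travel": [0, 0, -0.09], "dr": [0, 0, 0], "fingers": -1}]'

```text
time: 31.85
position: [0.5769, -0.0442, 0.3312]
tcp_rot: [[-0.163, 0.987, 0.008], [0.987, 0.163, -0.002], [-0.003, 0.007, -1.0]]
ft_force: [0.8, -0.2, -0.6]
width: 0.0768
grip_force: 0.0
```

Run:
```python
from c import *
put(dict(p=[.5753,-.0438,.3262],yaw=9.4))
go((.6137,-.3185,.27,-20))
```

```text
travel [-0.2773, -0.007, 0.0562] dr [0, 0, 0.0817] rows>= 5
```

Request:
send_rows --moves '[{"travel": [-0.2773, -0.007, 0], "dr": [0, 0, 0.0817], "fingers": -1}, {"travel": [-0.2773, -0.007, 0], "dr": [0, 0, 0.0817], "fingers": -1}, {"travel": [-0.2773, -0.007, 0], "dr": [0, 0, 0.0817], "fingers": -1}, {"travel": [-0.2773, -0.007, 0.05], "dr": [0, 0, 0.0817], "fingers": -1}, {"travel": [-0.2773, -0.007, 0.0562], "dr": [0, 0, 0.0817], "fingers": -1}, {"travel": [-0.2773, -0.007, 0.0562], "dr": [0, 0, 0.0817], "fingers": -1}, {"travel": [-0.2773, -0.007, 0.0562], "dr": [0, 0, 0.0817], "fingers": -1}, {"travel": [-0.2773, -0.007, 0.0562], "dr": [0, 0, 0.0817], "fingers": -1}]'

```text
time: 32.85
position: [0.6143, -0.3175, 0.2718]
tcp_rot: [[0.341, 0.94, 0.002], [0.94, -0.341, -0.001], [-0.0, 0.002, -1.0]]
ft_force: [0.3, -0.3, -0.3]
width: 0.0857
grip_force: 0.0
```

Run:
```python
from h import *
from c import *
sync()
p,d=ld('scene0'); 
for k,v in blanks('11').items(): print(k,[b for b in v if b[1]<-.05])
for n in('scene','top'):
    p,d=ld(n+'11');P=cloud(n,d); m=near(P,d,(.575,-.044),.03)&(P[...,2]>.24)&(P[...,2]<.28)
    v,u=np.nonzero(m); print('blank in tray',m.sum(),plane(n,[[u.mean(),v.mean()]],.254)[0].round(4) if m.any() else 0)
```

```text
meas [ 0.6143 -0.3175  0.2718] -19.94 tilt err deg [ 0.13  0.03 -0.  ] F [ 0.3 -0.3 -0.3] w 0.0857 t 32.85
scene [(0.3519, -0.2486), (0.5521, -0.3547), (0.6154, -0.3196)]
top [(0.3463, -0.2426)]
blank in tray 87 [ 0.579  -0.0472  0.254 ]
blank in tray 53 [ 0.5735 -0.0442  0.254 ]
```

Request:
send_rows --moves '[{"travel": [0, 0, 0.06], "dr": [0, 0, 0], "fingers": -1}, {"travel": [0, 0, 0.12], "dr": [0, 0, 0], "fingers": -1}, {"travel": [0, 0, 0.17], "dr": [0, 0, 0], "fingers": -1}, {"travel": [0, 0, 0.21], "dr": [0, 0, 0], "fingers": -1}, {"travel": [0, 0, 0.237], "dr": [0, 0, 0], "fingers": -1}, {"travel": [0, 0, 0.237], "dr": [0, 0, 0], "fingers": -1}, {"travel": [0, 0, 0.237], "dr": [0, 0, 0], "fingers": -1}]'

```text
time: 33.83
position: [0.6148, -0.3189, 0.0352]
tcp_rot: [[0.342, 0.94, 0.002], [0.94, -0.342, -0.002], [-0.001, 0.003, -1.0]]
ft_force: [0.8, -0.1, -0.5]
width: 0.0853
grip_force: 0.0
```

Request:
send_rows --moves '[{"travel": [0, 0, 0], "dr": [0, 0, 0], "fingers": 1}, {"travel": [0, 0, 0], "dr": [0, 0, 0], "fingers": 1}, {"travel": [0, 0, 0], "dr": [0, 0, 0], "fingers": 1}, {"travel": [0, 0, 0], "dr": [0, 0, 0], "fingers": 1}, {"travel": [0, 0, 0], "dr": [0, 0, 0], "fingers": 1}, {"travel": [0, 0, 0], "dr": [0, 0, 0], "fingers": 1}, {"travel": [0, 0, 0], "dr": [0, 0, 0], "fingers": 1}, {"travel": [0, 0, 0], "dr": [0, 0, 0], "fingers": 1}]'

```text
time: 34.83
position: [0.614, -0.3188, 0.0337]
tcp_rot: [[0.342, 0.94, 0.001], [0.94, -0.342, -0.001], [-0.0, 0.001, -1.0]]
ft_force: [0.6, -0.6, 5.2]
width: 0.0224
grip_force: 59.0
```

Run:
```python
from c import *
sync(); s=get()
go((s['p'][0],s['p'][1],.34,s['yaw'])); go((.6056,.1128,.34,9.4))
```

```text
meas [ 0.614  -0.3188  0.0337] -20.03 tilt err deg [ 0.05  0.02 -0.  ] F [ 0.6 -0.6  5.2] w 0.0224 t 34.825
travel [0.0, 0.0, -0.3063] dr [0, 0, -0.0] rows>= 5
travel [0.4027, -0.1557, -0.0] dr [0, 0, -0.0817] rows>= 7
```

Request:
send_rows --moves '[{"travel": [0, 0, -0.03], "dr": [0, 0, 0], "fingers": 1}, {"travel": [0, 0, -0.08], "dr": [0, 0, 0], "fingers": 1}, {"travel": [0, 0, -0.13], "dr": [0, 0, 0], "fingers": 1}, {"travel": [0, 0, -0.18], "dr": [0, 0, 0], "fingers": 1}, {"travel": [0, 0, -0.23], "dr": [0, 0, 0], "fingers": 1}, {"travel": [0, 0, -0.28], "dr": [0, 0, 0], "fingers": 1}, {"travel": [0, 0, -0.3063], "dr": [0, 0, 0], "fingers": 1}, {"travel": [0, 0, -0.3063], "dr": [0, 0, 0], "fingers": 1}]'

```text
time: 35.83
position: [0.6142, -0.3189, 0.3412]
tcp_rot: [[0.342, 0.94, 0.003], [0.94, -0.342, -0.002], [-0.001, 0.003, -1.0]]
ft_force: [-0.4, 0.3, -0.2]
width: 0.0224
grip_force: 58.8
```

Request:
send_rows --moves '[{"travel": [0.05, -0.02, 0], "dr": [0, 0, -0.01], "fingers": 1}, {"travel": [0.1, -0.04, 0], "dr": [0, 0, -0.02], "fingers": 1}, {"travel": [0.15, -0.06, 0], "dr": [0, 0, -0.03], "fingers": 1}, {"travel": [0.2, -0.08, 0], "dr": [0, 0, -0.04], "fingers": 1}, {"travel": [0.25, -0.1, 0], "dr": [0, 0, -0.05], "fingers": 1}, {"travel": [0.3, -0.12, 0], "dr": [0, 0, -0.06], "fingers": 1}, {"travel": [0.35, -0.14, 0], "dr": [0, 0, -0.07], "fingers": 1}, {"travel": [0.4027, -0.1557, 0], "dr": [0, 0, -0.0817], "fingers": 1}]'

```text
time: 36.83
position: [0.6039, 0.1148, 0.3359]
tcp_rot: [[-0.165, 0.986, -0.005], [0.986, 0.165, -0.0], [0.001, -0.005, -1.0]]
ft_force: [0.4, 0.1, -0.9]
width: 0.0225
grip_force: 58.9
```

Request:
send_rows --moves '[{"travel": [0, 0, 0], "dr": [0, 0, 0], "fingers": 1}, {"travel": [0, 0, 0], "dr": [0, 0, 0], "fingers": 1}, {"travel": [0, 0, 0], "dr": [0, 0, 0], "fingers": 1}]'

```text
time: 37.2
position: [0.6051, 0.112, 0.3381]
tcp_rot: [[-0.161, 0.987, -0.002], [0.987, 0.161, -0.0], [0.0, -0.002, -1.0]]
ft_force: [1.1, -0.5, -0.8]
width: 0.0223
grip_force: 58.9
```

Run:
```python
from c import *
from h import *
sync()
p,d=snap('scene','s12'); P=cloud('scene',d)
m=near(P,d,(.605,.113),.035)&(P[...,2]>.27)&(P[...,2]<.36)&(p.min(2)>100); print(m.sum(), np.percentile(P[m],[1,50],axis=0) if m.any() else 0)
go((.6056,.1128,.24,9.4))
```

```text
meas [0.6051 0.112  0.3381] 9.28 tilt err deg [-0.11 -0.01 -0.  ] F [ 1.1 -0.5 -0.8] w 0.0223 t 37.2
0 0
travel [0.0007, 0.0007, 0.0981] dr [0, 0, -0.0003] rows>= 2
```

Request:
send_rows --moves '[{"travel": [0.0005, 0.0005, 0.025], "dr": [0, 0, 0], "fingers": 1}, {"travel": [0.0005, 0.0005, 0.05], "dr": [0, 0, 0], "fingers": 1}, {"travel": [0.0005, 0.0005, 0.07], "dr": [0, 0, 0], "fingers": 1}, {"travel": [0.0005, 0.0005, 0.085], "dr": [0, 0, 0], "fingers": 1}, {"travel": [0.0005, 0.0005, 0.094], "dr": [0, 0, 0], "fingers": 1}, {"travel": [0.0005, 0.0005, 0.098], "dr": [0, 0, 0], "fingers": 1}, {"travel": [0.0005, 0.0005, 0.098], "dr": [0, 0, 0], "fingers": 1}, {"travel": [0.0005, 0.0005, 0.098], "dr": [0, 0, 0], "fingers": 1}]'

```text
time: 38.25
position: [0.6061, 0.1138, 0.2422]
tcp_rot: [[-0.163, 0.987, 0.001], [0.987, 0.163, 0.0], [-0.0, 0.001, -1.0]]
ft_force: [-0.3, -0.2, -1.0]
width: 0.0223
grip_force: 58.9
```

Request:
send_rows --moves '[{"travel": [0, 0, 0.001], "dr": [0, 0, 0], "fingers": 1}, {"travel": [0, 0, 0.002], "dr": [0, 0, 0], "fingers": 1}, {"travel": [0, 0, 0.002], "dr": [0, 0, 0], "fingers": 1}]'

```text
time: 38.62
position: [0.6056, 0.1137, 0.2393]
tcp_rot: [[-0.163, 0.987, -0.0], [0.987, 0.163, -0.0], [0.0, -0.0, -1.0]]
ft_force: [-0.4, 0.7, -1.4]
width: 0.0223
grip_force: 58.9
```

Request:
send_rows --moves '[{"travel": [0, 0, 0.0015], "dr": [0, 0, 0], "fingers": 1}, {"travel": [0, 0, 0.003], "dr": [0, 0, 0], "fingers": 1}, {"travel": [0, 0, 0.003], "dr": [0, 0, 0], "fingers": 1}]'

```text
time: 39.0
position: [0.6055, 0.1137, 0.2361]
tcp_rot: [[-0.163, 0.987, -0.001], [0.987, 0.163, 0.0], [0.0, -0.001, -1.0]]
ft_force: [0.6, 0.0, -0.1]
width: 0.0228
grip_force: 58.9
```

Request:
send_rows --moves '[{"travel": [0, 0, 0.0005], "dr": [0, 0, 0], "fingers": 1}, {"travel": [0, 0, 0.0005], "dr": [0, 0, 0], "fingers": 1}]'

```text
time: 39.25
position: [0.6057, 0.1137, 0.2359]
tcp_rot: [[-0.163, 0.987, -0.0], [0.987, 0.163, 0.0], [0.0, -0.0, -1.0]]
ft_force: [-0.2, 0.1, -1.0]
width: 0.0227
grip_force: 58.9
```

Request:
send_rows --moves '[{"travel": [0, 0, 0], "dr": [0, 0, 0], "fingers": 0}, {"travel": [0, 0, 0], "dr": [0, 0, 0], "fingers": 0}, {"travel": [0, 0, 0], "dr": [0, 0, 0], "fingers": 0}, {"travel": [0, 0, 0], "dr": [0, 0, 0], "fingers": 0}, {"travel": [0, 0, -0.02], "dr": [0, 0, 0], "fingers": 0}, {"travel": [0, 0, -0.06], "dr": [0, 0, 0], "fingers": 0}, {"travel": [0, 0, -0.1], "dr": [0, 0, 0], "fingers": -1}, {"travel": [0, 0, -0.1], "dr": [0, 0, 0], "fingers": -1}]'

```text
time: 40.25
position: [0.6076, 0.1138, 0.3426]
tcp_rot: [[-0.163, 0.987, 0.01], [0.987, 0.163, -0.0], [-0.002, 0.01, -1.0]]
ft_force: [-0.8, 0.3, -0.4]
width: 0.077
grip_force: 0.0
```

Run:
```python
from c import *
put(dict(p=[.6056,.1137,.336],yaw=9.4))
go((.5505,-.354,.27,-60))
```

```text
travel [-0.4524, -0.1307, 0.066] dr [0, 0, 0.1928] rows>= 8
```

Request:
send_rows --moves '[{"travel": [-0.4524, -0.1307, 0], "dr": [0, 0, 0.1928], "fingers": -1}, {"travel": [-0.4524, -0.1307, 0], "dr": [0, 0, 0.1928], "fingers": -1}, {"travel": [-0.4524, -0.1307, 0], "dr": [0, 0, 0.1928], "fingers": -1}, {"travel": [-0.4524, -0.1307, 0], "dr": [0, 0, 0.1928], "fingers": -1}, {"travel": [-0.4524, -0.1307, 0], "dr": [0, 0, 0.1928], "fingers": -1}, {"travel": [-0.4524, -0.1307, 0], "dr": [0, 0, 0.1928], "fingers": -1}, {"travel": [-0.4524, -0.1307, 0.05], "dr": [0, 0, 0.1928], "fingers": -1}, {"travel": [-0.4524, -0.1307, 0.066], "dr": [0, 0, 0.1928], "fingers": -1}]'

```text
time: 41.25
position: [0.5502, -0.3567, 0.2704]
tcp_rot: [[0.867, 0.498, 0.002], [0.498, -0.867, -0.002], [0.001, 0.003, -1.0]]
ft_force: [0.6, 0.0, -0.4]
width: 0.0858
grip_force: 0.0
```

Request:
send_rows --moves '[{"travel": [0, 0, 0], "dr": [0, 0, 0], "fingers": -1}, {"travel": [0, 0, 0], "dr": [0, 0, 0], "fingers": -1}, {"travel": [0, 0, 0], "dr": [0, 0, 0], "fingers": -1}]'

```text
time: 41.62
position: [0.5515, -0.3532, 0.272]
tcp_rot: [[0.865, 0.501, 0.002], [0.501, -0.865, -0.002], [0.001, 0.003, -1.0]]
ft_force: [-0.6, -0.0, 0.1]
width: 0.0851
grip_force: 0.0
```

Run:
```python
from h import *
from c import *
sync()
for k,v in blanks('13').items(): print(k,[b for b in v if b[1]<-.05])
for n in('scene','top'):
    p,d=ld(n+'13');P=cloud(n,d)
    for c in((.575,-.044),(.606,.113)):
        m=near(P,d,c,.03)&(P[...,2]>.24)&(P[...,2]<.28)
        v,u=np.nonzero(m); print(n,'in tray',m.sum(),plane(n,[[u.mean(),v.mean()]],.254)[0].round(4) if m.any() else 0)
p,d=ld('scene13');P=cloud('scene',d);m=near(P,d,(.55,-.354),.05)&(P[...,2]>.004)&(P[...,2]<.07);print(P[m].min(0),P[m].max(0),m.sum())
go((.5505,-.3535,.034,-60))
cv2.imwrite('pics/s13c.png',np.hstack([cv2.resize(p[170:290,260:420],(400,300)),cv2.resize(p[230:330,140:273],(400,300))])[...,::-1])
```

```text
meas [ 0.5515 -0.3532  0.272 ] -59.93 tilt err deg [ 0.16 -0.06  0.  ] F [-0.6 -0.   0.1] w 0.0851 t 41.625
scene [(0.2202, -0.3187), (0.3508, -0.249), (0.5501, -0.356)]
top []
scene in tray 87 [ 0.5789 -0.0472  0.254 ]
scene in tray 85 [0.6089 0.1102 0.254 ]
top in tray 53 [ 0.5733 -0.044   0.254 ]
top in tray 53 [0.6037 0.114  0.254 ]
[ 0.53321648 -0.37812667  0.00408437] [ 0.59684793 -0.33750767  0.05477095] 198
travel [-0.001, -0.0002, 0.238] dr [0, 0, 0.0002] rows>= 4
```

View pics/s13c.png

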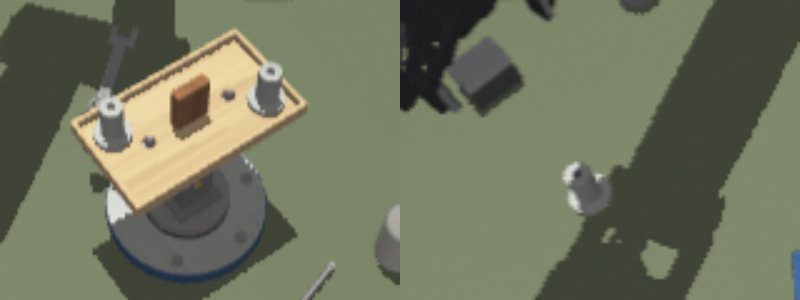

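Two blanks stand in the tray at crop (112,122) and (268,90). Blank 2 stands on the bench at right crop (588,190). Picking it now.

Request:
send_rows --moves '[{"travel": [-0.0012, 0.0003, 0.06], "dr": [0, 0, 0], "fingers": -1}, {"travel": [-0.0012, 0.0003, 0.12], "dr": [0, 0, 0], "fingers": -1}, {"travel": [-0.0012, 0.0003, 0.17], "dr": [0, 0, 0], "fingers": -1}, {"travel": [-0.0012, 0.0003, 0.21], "dr": [0, 0, 0], "fingers": -1}, {"travel": [-0.0012, 0.0003, 0.237], "dr": [0, 0, 0], "fingers": -1}, {"travel": [-0.0012, 0.0003, 0.237], "dr": [0, 0, 0], "fingers": -1}, {"travel": [-0.0012, 0.0003, 0.237], "dr": [0, 0, 0], "fingers": -1}]'

```text
time: 42.6
position: [0.5508, -0.3553, 0.0349]
tcp_rot: [[0.866, 0.5, 0.002], [0.5, -0.866, -0.002], [0.001, 0.003, -1.0]]
ft_force: [0.4, -0.9, -0.1]
width: 0.0856
grip_force: 0.0
```

Request:
send_rows --moves '[{"travel": [0, 0, 0], "dr": [0, 0, 0], "fingers": 1}, {"travel": [0, 0, 0], "dr": [0, 0, 0], "fingers": 1}, {"travel": [0, 0, 0], "dr": [0, 0, 0], "fingers": 1}, {"travel": [0, 0, 0], "dr": [0, 0, 0], "fingers": 1}, {"travel": [0, 0, 0], "dr": [0, 0, 0], "fingers": 1}, {"travel": [0, 0, 0], "dr": [0, 0, 0], "fingers": 1}, {"travel": [0, 0, 0], "dr": [0, 0, 0], "fingers": 1}, {"travel": [0, 0, 0], "dr": [0, 0, 0], "fingers": 1}]'

```text
time: 43.6
position: [0.55, -0.3552, 0.0335]
tcp_rot: [[0.866, 0.5, 0.001], [0.5, -0.866, -0.001], [0.0, 0.001, -1.0]]
ft_force: [0.4, 1.1, 5.4]
width: 0.0222
grip_force: 58.8
```

Run:
```python
from c import *
sync(); s=get()
go((s['p'][0],s['p'][1],.34,s['yaw'])); go((.6301,-.0352,.34,9.4))
```

```text
meas [ 0.55   -0.3552  0.0335] -60.02 tilt err deg [ 0.06 -0.02  0.  ] F [0.4 1.1 5.4] w 0.0222 t 43.6
travel [0.0, 0.0, -0.3065] dr [0, 0, -0.0] rows>= 5
travel [0.2293, -0.2371, 0.0] dr [0, 0, -0.1928] rows>= 7
```

Request:
send_rows --moves '[{"travel": [0, 0, -0.03], "dr": [0, 0, 0], "fingers": 1}, {"travel": [0, 0, -0.08], "dr": [0, 0, 0], "fingers": 1}, {"travel": [0, 0, -0.13], "dr": [0, 0, 0], "fingers": 1}, {"travel": [0, 0, -0.18], "dr": [0, 0, 0], "fingers": 1}, {"travel": [0, 0, -0.23], "dr": [0, 0, 0], "fingers": 1}, {"travel": [0, 0, -0.28], "dr": [0, 0, 0], "fingers": 1}, {"travel": [0, 0, -0.3065], "dr": [0, 0, 0], "fingers": 1}, {"travel": [0, 0, -0.3065], "dr": [0, 0, 0], "fingers": 1}]'

```text
time: 44.6
position: [0.5501, -0.3553, 0.3413]
tcp_rot: [[0.866, 0.5, 0.003], [0.5, -0.866, -0.003], [0.001, 0.004, -1.0]]
ft_force: [0.6, 0.1, -0.6]
width: 0.0221
grip_force: 58.8
```

Request:
send_rows --moves '[{"travel": [0.03, -0.03, 0], "dr": [0, 0, -0.025], "fingers": 1}, {"travel": [0.06, -0.06, 0], "dr": [0, 0, -0.05], "fingers": 1}, {"travel": [0.09, -0.093, 0], "dr": [0, 0, -0.075], "fingers": 1}, {"travel": [0.12, -0.125, 0], "dr": [0, 0, -0.1], "fingers": 1}, {"travel": [0.15, -0.157, 0], "dr": [0, 0, -0.125], "fingers": 1}, {"travel": [0.18, -0.188, 0], "dr": [0, 0, -0.15], "fingers": 1}, {"travel": [0.21, -0.22, 0], "dr": [0, 0, -0.173], "fingers": 1}, {"travel": [0.2293, -0.2371, 0], "dr": [0, 0, -0.1928], "fingers": 1}]'

```text
time: 45.6
position: [0.629, -0.0325, 0.3358]
tcp_rot: [[-0.169, 0.986, -0.005], [0.986, 0.169, 0.001], [0.002, -0.005, -1.0]]
ft_force: [0.4, -0.6, -0.5]
width: 0.0226
grip_force: 58.7
```

Request:
send_rows --moves '[{"travel": [0, 0, 0], "dr": [0, 0, 0], "fingers": 1}, {"travel": [0, 0, 0], "dr": [0, 0, 0], "fingers": 1}, {"travel": [0, 0, 0], "dr": [0, 0, 0], "fingers": 1}, {"travel": [0, 0, 0], "dr": [0, 0, 0], "fingers": 1}]'

```text
time: 46.1
position: [0.6296, -0.0357, 0.3392]
tcp_rot: [[-0.162, 0.987, -0.0], [0.987, 0.162, -0.0], [0.0, -0.0, -1.0]]
ft_force: [-0.0, -0.1, -0.2]
width: 0.0225
grip_force: 58.7
```

Run:
```python
from c import *
sync()
go((.632,-.0349,.24,9.4))
```

```text
meas [ 0.6296 -0.0357  0.3392] 9.3 tilt err deg [-0.01 -0.   -0.  ] F [-0.  -0.1 -0.2] w 0.0225 t 46.1
travel [0.0004, 0.0025, 0.0992] dr [0, 0, -0.0003] rows>= 2
```

Request:
send_rows --moves '[{"travel": [0.0004, 0.002, 0.025], "dr": [0, 0, 0], "fingers": 1}, {"travel": [0.0004, 0.002, 0.05], "dr": [0, 0, 0], "fingers": 1}, {"travel": [0.0004, 0.002, 0.07], "dr": [0, 0, 0], "fingers": 1}, {"travel": [0.0004, 0.002, 0.085], "dr": [0, 0, 0], "fingers": 1}, {"travel": [0.0004, 0.002, 0.095], "dr": [0, 0, 0], "fingers": 1}, {"travel": [0.0004, 0.002, 0.099], "dr": [0, 0, 0], "fingers": 1}, {"travel": [0.0004, 0.002, 0.099], "dr": [0, 0, 0], "fingers": 1}, {"travel": [0.0004, 0.002, 0.099], "dr": [0, 0, 0], "fingers": 1}]'

```text
time: 47.1
position: [0.6321, -0.0342, 0.2413]
tcp_rot: [[-0.163, 0.987, 0.001], [0.987, 0.163, -0.0], [-0.001, 0.001, -1.0]]
ft_force: [-0.4, -1.0, -0.8]
width: 0.0225
grip_force: 58.7
```

Request:
send_rows --moves '[{"travel": [0, 0, 0.001], "dr": [0, 0, 0], "fingers": 1}, {"travel": [0, 0, 0.002], "dr": [0, 0, 0], "fingers": 1}, {"travel": [0, 0, 0.003], "dr": [0, 0, 0], "fingers": 1}, {"travel": [0, 0, 0.003], "dr": [0, 0, 0], "fingers": 1}]'

```text
time: 47.6
position: [0.6316, -0.0341, 0.2372]
tcp_rot: [[-0.163, 0.987, -0.0], [0.987, 0.163, 0.0], [0.0, -0.0, -1.0]]
ft_force: [0.1, 0.5, -0.5]
width: 0.0224
grip_force: 58.7
```

Request:
send_rows --moves '[{"travel": [0, 0, 0.0013], "dr": [0, 0, 0], "fingers": 1}, {"travel": [0, 0, 0.0013], "dr": [0, 0, 0], "fingers": 1}]'

```text
time: 47.85
position: [0.6316, -0.0341, 0.2359]
tcp_rot: [[-0.163, 0.987, -0.0], [0.987, 0.163, 0.0], [0.0, -0.0, -1.0]]
ft_force: [-0.1, -0.9, -0.5]
width: 0.0226
grip_force: 58.7
```

Request:
send_rows --moves '[{"travel": [0, 0, 0], "dr": [0, 0, 0], "fingers": 0}, {"travel": [0, 0, 0], "dr": [0, 0, 0], "fingers": 0}, {"travel": [0, 0, 0], "dr": [0, 0, 0], "fingers": 0}, {"travel": [0, 0, 0], "dr": [0, 0, 0], "fingers": 0}, {"travel": [0, 0, -0.02], "dr": [0, 0, 0], "fingers": 0}, {"travel": [0, 0, -0.06], "dr": [0, 0, 0], "fingers": 0}, {"travel": [0, 0, -0.11], "dr": [0, 0, 0], "fingers": -1}, {"travel": [0, 0, -0.15], "dr": [0, 0, 0], "fingers": -1}]'

```text
time: 48.85
position: [0.6319, -0.0341, 0.3904]
tcp_rot: [[-0.163, 0.987, 0.004], [0.987, 0.163, -0.001], [-0.001, 0.004, -1.0]]
ft_force: [0.1, 0.2, -0.6]
width: 0.077
grip_force: 0.0
```

Run:
```python
from c import *
put(dict(p=[.6316,-.0341,.386],yaw=9.4))
go((.45,-.3,.40,-40))
```

```text
travel [-0.2327, -0.2226, -0.014] dr [0, 0, 0.1372] rows>= 6
```

Request:
send_rows --moves '[{"travel": [-0.2327, -0.2226, -0.014], "dr": [0, 0, 0.1372], "fingers": -1}, {"travel": [-0.2327, -0.2226, -0.014], "dr": [0, 0, 0.1372], "fingers": -1}, {"travel": [-0.2327, -0.2226, -0.014], "dr": [0, 0, 0.1372], "fingers": -1}, {"travel": [-0.2327, -0.2226, -0.014], "dr": [0, 0, 0.1372], "fingers": -1}, {"travel": [-0.2327, -0.2226, -0.014], "dr": [0, 0, 0.1372], "fingers": -1}, {"travel": [-0.2327, -0.2226, -0.014], "dr": [0, 0, 0.1372], "fingers": -1}, {"travel": [-0.2327, -0.2226, -0.014], "dr": [0, 0, 0.1372], "fingers": -1}, {"travel": [-0.2327, -0.2226, -0.014], "dr": [0, 0, 0.1372], "fingers": -1}]'

```text
time: 49.85
position: [0.4508, -0.299, 0.4006]
tcp_rot: [[0.641, 0.767, 0.001], [0.767, -0.641, -0.0], [0.0, 0.0, -1.0]]
ft_force: [0.0, 0.1, 0.0]
width: 0.0853
grip_force: 0.0
```

Run:
```python
from h import *
p,d=snap('scene','s14');q,e=snap('top','t14')
cv2.imwrite('pics/fin1.png',np.vstack([np.hstack([cv2.resize(p[170:290,260:420],(400,300),interpolation=cv2.INTER_CUBIC),cv2.resize(q[120:225,270:410],(400,300),interpolation=cv2.INTER_CUBIC)]),cv2.resize(q,(400,250)).repeat(1,0) if 0 else np.hstack([cv2.resize(p,(400,250)),cv2.resize(q,(400,250))])])[...,::-1])
```

```text
(no output)
```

View pics/fin1.png

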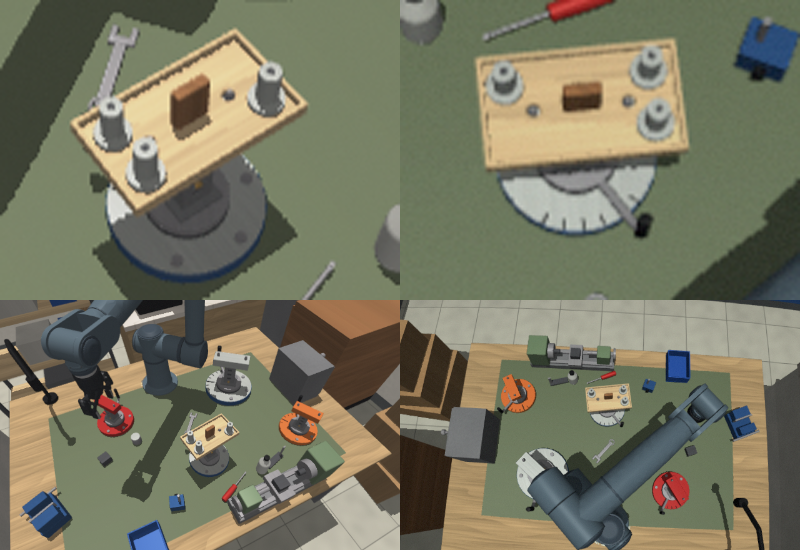

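All three blanks are in the tray and no others show in either view. The lever covers the fifth mark, with four short marks to its left. I'll check the height, then hand in.

Run:
```python
from h import *
for n,t in(('scene','s14'),('top','t14')):
    p,d=ld(t);P=cloud(n,d);q,e=ld(n+'9');Q=cloud(n,e)
    a=np.radians(99.4)
    for s in(.09,.035,-.035,-.09):
        c=np.array([.5902,.0342])+s*np.array([np.cos(a),np.sin(a)])
        print(n,s,np.median(P[near(P,d,c,.008)&(P[...,2]>.19)&(P[...,2]<.21)][:,2]).round(4),np.median(Q[near(Q,e,c,.008)&(Q[...,2]>.19)&(Q[...,2]<.21)][:,2]).round(4))
print(hand_in())
```

```text
scene 0.09 0.2011 0.202
scene 0.035 0.2017 0.2013
scene -0.035 0.2014 0.2019
scene -0.09 0.2015 0.2012
top 0.09 0.2023 0.2034
top 0.035 0.2021 0.203
top -0.035 0.203 0.2007
top -0.09 0.2027 0.2006
the job is handed in; nothing more can be done
None
```

The job is handed in: the leg is locked in the middle hole, the base is on the 60° mark, the tray is fully down over both pegs, and all three gear blanks found on the bench are standing in the tray.

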